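Put the carton away in the roller-catch cupboard

TASK

Pull the brown cupboard's door open through its roller catch and swing it wide, put the small taped carton away lengthwise, upright on the bench inside the cupboard and all of it behind the front edges, and then push the door shut until it snaps home on the catch. Do not slam the door, do not shove the carton with it, and leave the bottle, the tape roll and the tin undisturbed.

Things in the scene. Friction and masses are not known exactly. Their poses are not given: they have to be found in the camera images.
- cabinet: Brown bench-top cupboard, fixed, 220 mm deep (x), 250 wide (y), 250 high, 16 mm panels. Origin: centre of its underside, at bench height. Own x points into it: the front edges of its sides lie at x = -110 mm, the inside runs back to x = +98 mm, y = -109 to +109 mm, up to 234 mm. No floor or sill: the bench runs on inside. The bottle stands in its +y half; the -y half is free.
- catch (a point): Middle of the roller catch, two white sprung rollers in a steel bracket under the cupboard's top, 205 mm above the bench, 22 mm behind the front edges and 77 mm to the cupboard's -y side. The bracket takes up the front 38 mm of depth, is 34 mm wide and reaches down to 187 mm above the bench.
- door (a joint): Door angle, rad: 0 = shut, home on the catch; up to 1.9 = open, towards the cupboard's -x, clockwise from above. Leaf 246 mm wide, 16 thick, 4 to 246 mm above the bench, 0.8 kg, stiff hinges: stays where left. A tongue inside snaps between the rollers: they resist from 0.07 rad down and take about 8 N at the handle; below 0.02 rad it draws itself shut. Pulling open takes about the same.
- hinge (a point): Hinge line of the door at bench height: x = -110 mm, y = +123 mm in the cupboard's frame; its axes are the cupboard's. At angle 0 the leaf lies from 2 to 18 mm in front of this line (cupboard's -x) and runs 246 mm towards the cupboard's -y.
- door_handle (a point): Grip point on the door handle, an upright round steel bar 11 mm thick, from 130 to 240 mm above the bench, on two stays, its axis 35 mm out from the door's outer face and 215 mm from the hinge line along the leaf. The point is on the bar's axis, 215 mm above the bench, 25 mm below the bar's top. Axes of the door: x into the door, z up.
- carton_center (a point): Centre of the closed cardboard carton with a strip of tan tape along its top, 130 mm long (own x), 60 wide (own y), 70 high (own z), 0.25 to 0.5 kg. The point lies half-way up, 35 mm above its underside.
- bottle: White plastic bottle with a red cap, 58 mm across, 165 mm high, standing inside the cupboard. Origin: centre of its underside. Leave it.
- tape: Roll of tan packing tape lying flat on the bench, 100 mm across, 48 mm high. Origin: centre of its underside. Leave it.
- tin: Tin with a blue label, 68 mm across, 85 mm high, standing on the bench. Origin: centre of its underside. Leave it.

How it is judged:
By the outcome, as a careful person would: the job done as asked, in the order asked, and still so for the second after the job is handed in, with the robot touching nothing.
It also fails if it takes over 72 s, if anything falls off the work surface, if the arm or the gripper's body presses on something with over 40 N, if the wrist force passes 120 N, or if a joint passes its speed limit or range.

ROBOT

A 6-joint arm with a two-finger parallel gripper is mounted at the origin on the work surface. World frame = base frame: x ahead of the robot, y to its left, z up, the work surface at z = 0. Lengths are in m, angles in rad, forces in N, time in s.
With the tool pointing down it reaches from about 0.375 to 0.9 m from the base axis. Payload 3.1 kg.
Tool frame: the origin (TCP) lies on the centre line of the jaws, within the pads' length; the fingertips stand 19 mm ahead of it and the grasp point (between the pads) is the TCP; y points along the fingers, x is the direction in which the jaws open and shut, and the axes are right-handed (so a half turn about y gives the same grasp; the last joint's range is limited). The gripper opens to 85 mm and grips with 20 to 120 N. Pads are 22 mm wide; open, the fingers measure 114 mm over their backs; the gripper's body (76 mm by 85 mm) begins 54 mm behind the grasp point. The pads swing forward as they close: fully open they stand 13 mm farther back than shut.
Start: joints at [-1.504, 0.527, 1.433, -0, 1.181, -0.178], TCP at [0.152, -0.606, 0.25] pointing down, gripper open.
Joint ranges: [-3.08, 3.08], [-0.75, 2.2], [0.22, 2.44], [-1.43, 4.57], [0, 2.65], [-2.85, 2.85]. Speed limits (rad/s): [2.79, 2.79, 3.14, 3.14, 3.14, 3.14].

INTERFACE

Orientations are given as a unit quaternion [x, y, z, w].
In Python, from station import * gives the robot as it stands.
- The arm moves only by the tool step_arm, never from a script. Its argument "moves" is a list of rows, each a list of 7 numbers: the turn, a rotation vector about the tool's x, y, z in rad, then the shift along the tool's x, y, z in cm, then the closure, from -1 (fully open) to 1 (shut). A call has 1 to 12 rows; each row is the pose to reach, as a shift and turn from the pose measured when the call began, along the tool's axes at that moment; what a row does not reach only later rows make up. A row lasts 1/8 s, in which the tool goes at most 62.5 mm and 10.7 degrees, less where a joint would pass 70% of its speed; a pose out of reach is approached as far as the arm can. A call with a gripper value outside its range is refused whole. The fingers move at their own pace and stop on an object; "grip_force" is the grip in N (left out, the last holds). Time passes only in rows, so rows that repeat a pose let the fingers close. It gives the time, the measured TCP pose, the force and the opening at its end, in the units of the state.
- sense(): the state, without advancing time (a new reading comes with each control period).
- snapshot(name): name is "side" or "top" or "wrist"; returns a dict with "frame" (420x560x3 uint8, red, green, blue), "z_map" (420x560 float32, m along the optical axis (not along the pixel's ray), 0 where there is no reading), "vfov" (degrees; the focal length in pixels is half the picture's height over the tangent of half this angle, whatever the lens; pixels are square), "cx", "cy" (the principal point, pixels), "dist" ([k1, k2, p1, p2, k3] as OpenCV has them; the pictures are not rectified), "xyz" and "orientation" of the camera in the world. Camera axes: x right, y down, z forward; pixel columns grow to the right and rows downward; lengths in m; the calibration is good to about 2 mm. A picture is of the moment at which its call begins.
- sign_off(): hands the job in, once; it reports no verdict.
The state is a dict: "t": time; "q": joint angles; "qd": joint speeds; "tau": joint torques, N m; "tcp_pos": TCP position; "tool_rot": TCP orientation; "force": force on the tool from outside, world axes, zero at the start; "ft_torque": the same for the moment, N m; "finger_gap": opening from 0.0 (shut) to 1.0 (fully open).
Only numpy, scipy, OpenCV 4.12 (cv2) and the standard library are available. Lean on these libraries where they do the work, as an engineer would, in place of code of your own. Each camera call takes 0.05 s, during which the arm holds its last target.

## Working session

There is one attempt and no reset: what is moved stays moved. The work goes in short steps, Python scripts to look and compute and a tool call to move; the robot and the scene stay as the last step left them, time stands still between calls to the robot, and variables do not carry over. Pictures are saved under pics/ and viewed, and the job is handed in when it is done.

Besides the shell and the picture viewer there is one more tool, called after ">>>" as a command line: name --pt "numbers of a row" for each row, then --argument value for the rest. step_arm: Moves the arm, as the interface text tells. Its arguments: {"type":"object","properties":{"moves":{"type":"array","items":{"type":"array","items":{"type":"number"}}},"grip_force":{"type":"number"}},"required":["moves"]}

```bash
ls; mkdir -p pics; cat > h.py <<'E'
from station import *
import numpy as np, cv2
from scipy.spatial.transform import Rotation as R
def K(s):
    h,w=s["frame"].shape[:2]; f=h/2/np.tan(np.radians(s["vfov"])/2)
    return np.array([[f,0,s["cx"]],[0,f,s["cy"]],[0,0,1.]])
def rays(s,uv):
    p=cv2.undistortPoints(np.array(uv,float).reshape(-1,1,2),K(s),np.array(s["dist"],float)).reshape(-1,2)
    return np.c_[p,np.ones(len(p))]
def world(s,uv):
    uv=np.array(uv).reshape(-1,2); d=rays(s,uv); z=s["z_map"][uv[:,1].astype(int),uv[:,0].astype(int)]
    return R.from_quat(s["orientation"]).apply(d*z[:,None])+np.array(s["xyz"])
def plane(s,uv,h):
    d=R.from_quat(s["orientation"]).apply(rays(s,uv)); o=np.array(s["xyz"])
    return o+d*((h-o[2])/d[:,2])[:,None]
def save(s,n): cv2.imwrite("pics/"+n,s["frame"][:,:,::-1])
E
python3 - <<'E'
from h import *
import pickle
for n in ["side","top","wrist"]:
    s=snapshot(n); save(s,n+"0.png"); pickle.dump(s,open(n+"0.pkl","wb")); print(n,s["xyz"],s["orientation"],s["vfov"],s["dist"],s["z_map"].min(),s["z_map"].max())
print(sense())
E
```

```text
pics
side [ 0.69197113 -0.31723006  0.94788932] [ 0.98161063  0.1013748  -0.02125645 -0.16034925] 52.615745679378236 [0.00447716 0.         0.         0.         0.        ] 0.0 2.1602843
top [ 0.52833239 -0.04148979  1.11269313] [ 0.71559132 -0.69691093  0.03760618 -0.02880969] 53.86020818559243 [-0.11053669  0.          0.          0.          0.        ] 0.0 1.981888
wrist [ 0.22777261 -0.58620055  0.37352251] [ 0.77838757 -0.60806467 -0.09734957  0.12203775] 67.24935397594203 [0.01676352 0.         0.         0.         0.        ] 0.0 1.5133846
{'t': 0.15, 'q': array([-1.50452679e+00,  5.28285067e-01,  1.43360123e+00,  4.63355253e-05,
        1.18140770e+00, -1.78524478e-01]), 'qd': array([-0.00061471, -0.00248314, -0.00335278, -0.00177225,  0.00099958,
        0.00069155]), 'tau': array([ 5.71413166e-04, -4.42743123e+01, -1.78276187e+01, -2.34846548e-04,
        5.60742905e-03, -2.98939668e-06]), 'tcp_pos': array([ 0.15146374, -0.60584026,  0.24954061]), 'tool_rot': array([-0.55684257,  0.43560786, -0.43482885,  0.55775982]), 'force': array([ 0.99062439, -0.4631921 ,  0.31960703]), 'ft_torque': array([ 0.01171703, -0.00905866, -0.0234693 ]), 'finger_gap': 1.0013116887077307}
```

View pics/side0.png

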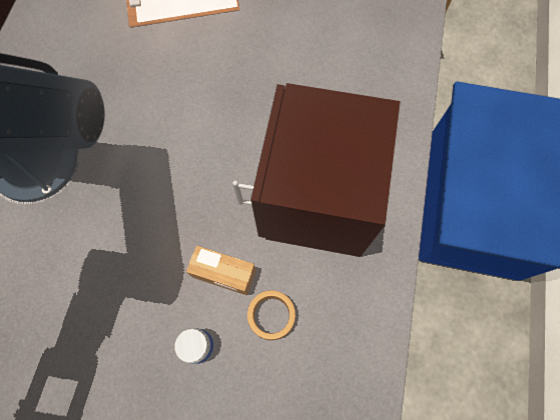

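View pics/top0.png

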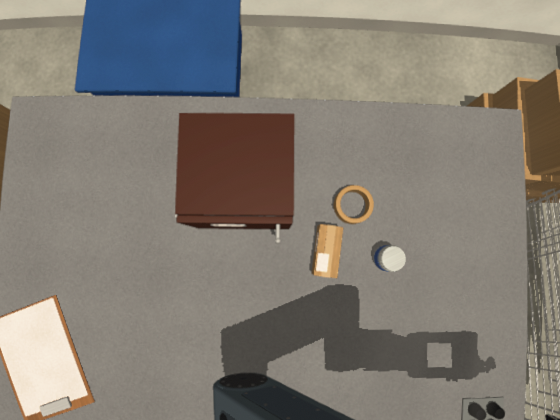

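View pics/wrist0.png

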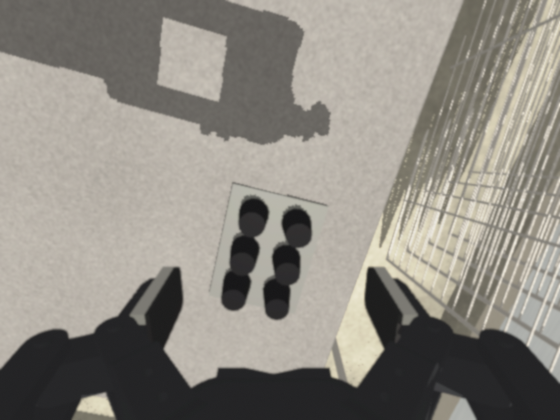

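The top view shows the cupboard at about (235,165) with its door line at row 220 and the handle at (278,232). The carton is at (328,250), the tape at (354,204) and the tin at (391,258). The side view shows the same layout. Next I'll measure them.

```bash
python3 - <<'E'
from h import *
import pickle
for n in ["top","side"]:
    s=pickle.load(open(n+"0.pkl","rb")); h,w=s["z_map"].shape
    uu,vv=np.meshgrid(np.arange(w),np.arange(h)); uv=np.c_[uu.ravel(),vv.ravel()]
    P=world(s,uv).reshape(h,w,3); z=s["z_map"]
    hsv=cv2.cvtColor(s["frame"],cv2.COLOR_RGB2HSV)
    reg=(P[...,0]>0.3)&(P[...,0]<0.95)&(z>0)&(abs(P[...,1])<.6)
    def comps(m,name,H,minA=60):
        m=cv2.morphologyEx((m&reg).astype(np.uint8),cv2.MORPH_OPEN,np.ones((2,2)))
        cs,_=cv2.findContours(m,cv2.RETR_EXTERNAL,cv2.CHAIN_APPROX_NONE)
        for c in cs:
            if cv2.contourArea(c)<minA: continue
            q=plane(s,c.reshape(-1,2),H)[:,:2].astype(np.float32)*1000
            r=cv2.minAreaRect(q); print(n,name,"rect c",np.round(r[0],1),"size",np.round(r[1],1),"ang",round(r[2],1),"box",np.round(cv2.boxPoints(r)).tolist())
    Z=P[...,2]
    comps((Z>.243)&(Z<.262)&(P[...,0]>.55)&(abs(P[...,1])<.3),"cab",.25,300)
    comps((Z>.062)&(Z<.078)&(P[...,1]<0),"carton",.07)
    comps((Z>.04)&(Z<.056),"tape",.048)
    comps((Z>.078)&(Z<.092),"tin",.085)
    comps((Z>.12)&(Z<.26)&(hsv[...,1]<60)&(hsv[...,2]>90),"handle",.24,5)
E
```

```text
top cab rect c [697.   49.6] size [239.8 250. ] ang 0.8 box [[575.0, 173.0], [579.0, -77.0], [819.0, -74.0], [815.0, 176.0]]
top carton rect c [ 524.3 -174.1] size [ 61.  128.9] ang 84.1 box [[457.0, -198.0], [585.0, -211.0], [592.0, -150.0], [463.0, -137.0]]
top tape rect c [ 646.1 -243.8] size [97.6 99.3] ang 46.1 box [[576.0, -244.0], [648.0, -313.0], [716.0, -243.0], [644.0, -174.0]]
top tin rect c [ 510.  -336.9] size [59.9 61.4] ang 0.9 box [[480.0, -307.0], [481.0, -368.0], [540.0, -367.0], [539.0, -306.0]]
top handle rect c [558.7 -44.4] size [40.1  8.4] ang 1.5 box [[539.0, -41.0], [539.0, -49.0], [579.0, -48.0], [579.0, -40.0]]
top handle rect c [573.8  60.7] size [ 4.2 69.9] ang 1.6 box [[571.0, 96.0], [573.0, 26.0], [577.0, 26.0], [575.0, 96.0]]
side cab rect c [700.9  49.2] size [238.5 252.5] ang 0.8 box [[580.0, 174.0], [584.0, -79.0], [822.0, -75.0], [818.0, 177.0]]
side carton rect c [ 532.5 -334.6] size [29.2 65.4] ang 1.1 box [[517.0, -302.0], [518.0, -368.0], [548.0, -367.0], [546.0, -302.0]]
side carton rect c [ 528.1 -173.7] size [ 60.6 131.4] ang 83.9 box [[460.0, -197.0], [590.0, -211.0], [597.0, -150.0], [466.0, -137.0]]
side tape rect c [ 651.9 -242.5] size [97.5 98.9] ang 11.9 box [[594.0, -204.0], [614.0, -301.0], [710.0, -281.0], [689.0, -184.0]]
side tin rect c [ 512.8 -334.6] size [58.4 60.1] ang 15.0 box [[477.0, -313.0], [492.0, -371.0], [549.0, -356.0], [533.0, -298.0]]
side handle rect c [565.9 -60.2] size [38.2 46.1] ang 11.7 box [[543.0, -42.0], [552.0, -87.0], [589.0, -79.0], [580.0, -34.0]]
```

```bash
cat >> h.py <<'E'
yaw=0.014
cabc=np.array([.7085,.0495]); 
def cab(x,y,z=0): 
    c,s=np.cos(yaw),np.sin(yaw); return np.array([cabc[0]+c*x-s*y,cabc[1]+s*x+c*y,z])
def handle(th,z=.215):
    h=cab(-.110,.123); c,s=np.cos(yaw-th),np.sin(yaw-th); x,y=-.053,-.215
    return np.array([h[0]+c*x-s*y,h[1]+s*x+c*y,z])
def rel(pos,Rm,st=None):
    "row numbers: rotvec in tool, shift cm in tool"
    st=st or sense(); R0=R.from_quat(st["tool_rot"])
    return np.round((R0.inv()*Rm).as_rotvec(),3), np.round(R0.inv().apply(np.array(pos)-st["tcp_pos"])*100,2)
def tool(yvec,xvec):
    y=np.array(yvec,float);y/=np.linalg.norm(y); x=np.array(xvec,float); x-=y*(x@y); x/=np.linalg.norm(x)
    return R.from_matrix(np.c_[x,y,np.cross(x,y)])
def log():
    import json; st=sense(); open("log.jsonl","a").write(json.dumps([list(map(float,st["q"])),list(map(float,st["tcp_pos"])),list(map(float,st["tool_rot"]))])+"\n"); return st
E
python3 - <<'E'
from h import *
st=log(); M=R.from_quat(st["tool_rot"]).as_matrix(); print(M.round(3))
import pickle; s=pickle.load(open("wrist0.pkl","rb"))
print("cam in tool",M.T@(np.array(s["xyz"])-st["tcp_pos"]), (M.T@R.from_quat(s["orientation"]).as_matrix()).round(2))
for th in [0,.5,1,1.5,1.75]: print(th,handle(th))
t=handle(0,.32)
for xv in ([yaw,-1,0],[-yaw,1,0]): print(rel(t,tool([0,0,-1],xv)))
E
```

```text
[[ 0.242 -0.     0.97 ]
 [-0.97   0.002  0.242]
 [-0.002 -1.     0.   ]]
cam in tool [-0.00076825 -0.12395366  0.07883637] [[ 1.   -0.   -0.  ]
 [ 0.   -0.31  0.95]
 [-0.   -0.95 -0.31]]
0 [ 0.54680393 -0.04477291  0.215     ]
0.5 [0.44950084 0.00559913 0.215     ]
1 [0.38825899 0.09645434 0.215     ]
1.5 [0.37807252 0.20554819 0.215     ]
1.75 [0.39343211 0.25858384 0.215     ]
(array([-0.   ,  0.231, -0.002]), array([-44.87,  -6.95,  51.95]))
(array([-2.000e-03, -2.911e+00,  0.000e+00]), array([-44.87,  -6.95,  51.95]))
```

>>> step_arm --pt "0 0.231 0 -44.9 -7 52 -1" --pt "0 0.231 0 -44.9 -7 52 -1" --pt "0 0.231 0 -44.9 -7 52 -1" --pt "0 0.231 0 -44.9 -7 52 -1" --pt "0 0.231 0 -44.9 -7 52 -1" --pt "0 0.231 0 -44.9 -7 52 -1" --pt "0 0.231 0 -44.9 -7 52 -1" --pt "0 0.231 0 -44.9 -7 52 -1" --pt "0 0.231 0 -44.9 -7 52 -1" --pt "0 0.231 0 -44.9 -7 52 -1" --pt "0 0.231 0 -44.9 -7 52 -1" --pt "0 0.231 0 -44.9 -7 52 -1"

```text
t: 1.65
tcp_pos: [0.5489, -0.0408, 0.3206]
tool_rot: [-0.504, 0.495, -0.495, 0.506]
force: [0.4, -0.7, 0.5]
finger_gap: 1.001
```

```bash
python3 - <<'E'
from h import *
st=log(); print(st["t"],st["q"].round(3),st["tcp_pos"],st["force"])
s=snapshot("wrist"); save(s,"w1.png")
print(rel(handle(0,.32),tool([0,0,-1],[yaw,-1,0])))
E
```

```text
1.65 [-0.279  0.348  1.533  0.003  1.259  1.272] [ 0.54892772 -0.04080646  0.32064738] [ 0.40418776 -0.69027774  0.5313146 ]
(array([ 0.   ,  0.004, -0.002]), array([ 0.25,  0.02, -0.11]))
```

View pics/w1.png

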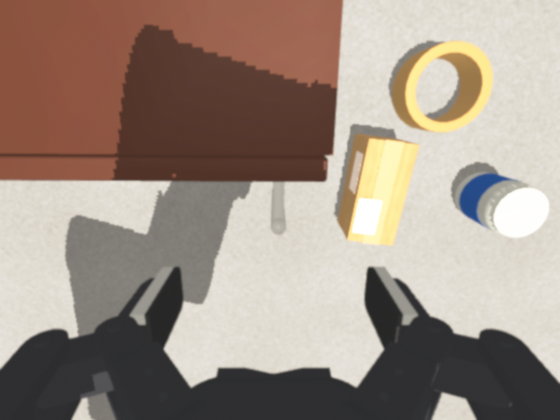

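The wrist view shows the bar's top end at about (279,227) and the carton at (380,190), left of the tin. I'll cast those pixels to get the handle position, and cross-check the carton.

```bash
python3 - <<'E'
from h import *
s=snapshot("wrist")
print(plane(s,[[279,227]],.24), world(s,[[279,227],[279,222]]), handle(0))
print("door outer edge top", plane(s,[[325,180],[20,180]],.246))
print("cab top corner line", plane(s,[[330,154],[20,154]],.25))
print("carton corners",plane(s,[[366,137],[417,144],[395,244],[346,237]],.07))
E
```

```text
[[ 0.54601311 -0.045163    0.24      ]] [[ 0.54632679 -0.04514462  0.24079613]
 [ 0.54948373 -0.04509283  0.2393822 ]] [ 0.54680393 -0.04477291  0.215     ]
door outer edge top [[ 0.58126301 -0.07378502  0.246     ]
 [ 0.57760053  0.12069574  0.246     ]]
cab top corner line [[ 0.59848217 -0.07505602  0.25      ]
 [ 0.5948255   0.11369565  0.25      ]]
carton corners [[ 0.59277973 -0.14729523  0.07      ]
 [ 0.5856927  -0.20726652  0.07      ]
 [ 0.458333   -0.19917433  0.07      ]
 [ 0.46687491 -0.13533414  0.07      ]]
```

>>> step_arm --pt "0 0.004 0 0.3 4 -0.15 -1" --pt "0 0.004 0 0.3 8 -0.15 -1" --pt "0 0.004 0 0.3 10.5 -0.15 -1" --pt "0 0.004 0 0.3 10.5 -0.15 -1" --pt "0 0.004 0 0.3 10.5 -0.15 0.2" --pt "0 0.004 0 0.3 10.5 -0.15 1" --pt "0 0.004 0 0.3 10.5 -0.15 1" --pt "0 0.004 0 0.3 10.5 -0.15 1" --pt "0 0.004 0 0.3 10.5 -0.15 1" --grip_force 40

```text
t: 2.88
tcp_pos: [0.5455, -0.0441, 0.2157]
tool_rot: [-0.501, 0.499, -0.496, 0.504]
force: [0.2, 7.7, 2.9]
finger_gap: 0.114
```

```bash
python3 - <<'E'
from h import *
st=log(); print(st["t"],st["q"].round(3),st["tcp_pos"],st["force"],st["finger_gap"])
s=snapshot("wrist"); save(s,"w2.png")
for th in np.arange(.1,1.8,.1):
    a,b=rel(handle(th),tool([0,0,-1],[yaw-th and np.sin(yaw-th),-np.cos(yaw-th),0]),st); print(round(th,2),a,b)
E
```

```text
2.875 [-0.288  0.469  1.665  0.007  1.01   1.268] [ 0.54554405 -0.04407585  0.21573743] [0.22634456 7.67356559 2.93636252] 0.11440972031396542
0.1 [ 0.     0.097 -0.006] [-0.56  0.08 -2.  ]
0.2 [ 0.001  0.197 -0.006] [-1.4   0.08 -4.04]
0.3 [ 0.001  0.297 -0.006] [-2.44  0.09 -6.  ]
0.4 [ 0.001  0.397 -0.006] [-3.67  0.1  -7.84]
0.5 [ 0.002  0.497 -0.006] [-5.07  0.1  -9.55]
0.6 [ 0.002  0.597 -0.006] [ -6.64   0.11 -11.11]
0.7 [ 0.002  0.697 -0.006] [ -8.36   0.12 -12.5 ]
0.8 [ 0.002  0.797 -0.005] [-10.21   0.13 -13.72]
0.9 [ 0.003  0.897 -0.005] [-12.17   0.15 -14.75]
1.0 [ 0.003  0.997 -0.005] [-14.23   0.16 -15.57]
1.1 [ 0.003  1.097 -0.005] [-16.35   0.17 -16.19]
1.2 [ 0.004  1.197 -0.005] [-18.53   0.18 -16.59]
1.3 [ 0.004  1.297 -0.005] [-20.74   0.2  -16.77]
1.4 [ 0.004  1.397 -0.005] [-22.95   0.21 -16.73]
1.5 [ 0.004  1.497 -0.005] [-25.15   0.22 -16.47]
1.6 [ 0.005  1.597 -0.004] [-27.31   0.23 -15.99]
1.7 [ 0.005  1.697 -0.004] [-29.41   0.25 -15.3 ]
```

View pics/w2.png

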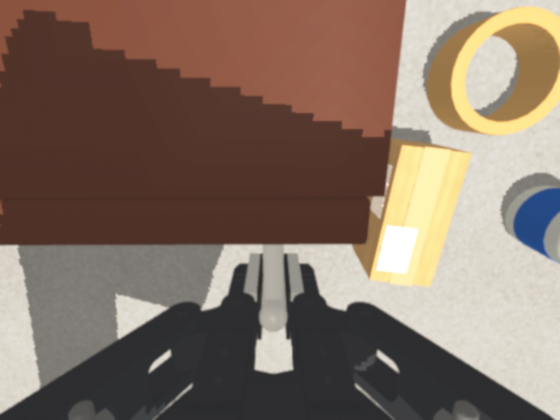

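>>> step_arm --pt "0 0 0 0 0 0 -1" --pt "0 0 0 0 0 0 -1" --pt "0 0 0 0 0 0 -1" --pt "0 0 0 0 -5 0 -1" --pt "0 0 0 0 -10 0 -1" --pt "0 -0.18 0 0 -10 0 -1" --pt "0 -0.36 0 0 -10 0 -1" --pt "0 -0.54 0 0 -10 0 -1" --pt "0 -0.72 0 0 -10 0 -1" --pt "0 -0.9 0 0 -10 0 -1" --pt "0 -1.08 0 0 -10 0 -1" --pt "0 -1.26 0 0 -10 0 -1"

```text
t: 4.42
tcp_pos: [0.5454, -0.0449, 0.3156]
tool_rot: [-0.698, 0.104, -0.103, 0.701]
force: [0.9, -0.7, 0.0]
finger_gap: 1.0
```

```bash
python3 - <<'E'
from h import *
st=log(); print(st["t"],st["q"].round(3),st["tcp_pos"],st["force"])
print(rel(handle(0,.315),tool([0,0,-1],[-yaw,1,0])))
E
```

```text
4.425 [-0.289  0.35   1.546  0.005  1.248  0.003] [ 0.5454102  -0.0448993   0.31556119] [ 0.86883805 -0.6946379   0.0399163 ]
(array([-0.006, -1.879,  0.003]), array([0.13, 0.06, 0.05]))
```

>>> step_arm --pt "0 -0.18 0 0 0 0 -1" --pt "0 -0.36 0 0 0 0 -1" --pt "0 -0.54 0 0 0 0 -1" --pt "0 -0.72 0 0 0 0 -1" --pt "0 -0.9 0 0 0 0 -1" --pt "0 -1.08 0 0 0 0 -1" --pt "0 -1.26 0 0 0 0 -1" --pt "0 -1.44 0 0 0 0 -1" --pt "0 -1.62 0 0 0 0 -1" --pt "0 -1.8 0 0 0 0 -1" --pt "0 -1.88 0 0 0 0 -1" --pt "0 -1.88 0 0 0 0 -1"

```text
t: 5.92
tcp_pos: [0.5453, -0.0452, 0.3154]
tool_rot: [0.495, 0.505, -0.502, -0.498]
force: [-0.4, -0.9, -0.3]
finger_gap: 1.003
```

```bash
python3 - <<'E'
from h import *
st=log(); print(st["t"],st["q"].round(3),st["tcp_pos"],st["force"])
print(rel([.5462,-.045,.215],tool([0,0,-1],[-yaw,1,0])))
E
```

```text
5.925 [-0.289  0.35   1.547  0.005  1.248 -1.876] [ 0.54532193 -0.04515918  0.31544506] [-0.3936874  -0.93450113 -0.28347302]
(array([-0.001,  0.   ,  0.005]), array([-0.04, 10.04, -0.1 ]))
```

>>> step_arm --pt "0 0 0 0 5 -0.1 -1" --pt "0 0 0 0 10 -0.1 -1" --pt "0 0 0 0 10 -0.1 0" --pt "0 0 0 0 10 -0.1 1" --pt "0 0 0 0 10 -0.1 1" --pt "0 0 0 0 10 -0.1 1" --pt "0 0 0 0 10 -0.1 1" --grip_force 40

```text
t: 6.8
tcp_pos: [0.5472, -0.044, 0.2173]
tool_rot: [0.496, 0.506, -0.501, -0.497]
force: [0.4, 4.1, 5.9]
finger_gap: 0.111
```

```bash
python3 - <<'E'
from h import *
st=log(); print(st["t"],st["q"].round(3),st["tcp_pos"],st["force"],st["finger_gap"])
for th in np.arange(.05,1.8,.05):
    a,b=rel(handle(th),tool([0,0,-1],[-np.sin(yaw-th),np.cos(yaw-th),0]),st); print(round(th,2),a,b)
E
```

```text
6.8 [-0.287  0.468  1.661  0.008  1.012 -1.876] [ 0.54720848 -0.04403005  0.21725549] [0.36485764 4.14948978 5.88149948] 0.11108437055049646
0.05 [0.003 0.05  0.006] [0.22 0.22 1.11]
0.1 [0.002 0.1   0.006] [0.56 0.22 2.16]
0.15 [0.002 0.15  0.006] [0.96 0.22 3.2 ]
0.2 [0.002 0.2   0.006] [1.41 0.22 4.21]
0.25 [0.002 0.25  0.006] [1.9  0.22 5.2 ]
0.3 [0.002 0.3   0.006] [2.45 0.22 6.16]
0.35 [0.002 0.35  0.006] [3.04 0.22 7.09]
0.4 [0.001 0.4   0.006] [3.68 0.23 8.  ]
0.45 [0.001 0.45  0.006] [4.37 0.23 8.87]
0.5 [0.001 0.5   0.006] [5.09 0.23 9.7 ]
0.55 [0.001 0.55  0.006] [ 5.86  0.23 10.5 ]
0.6 [0.001 0.6   0.007] [ 6.67  0.23 11.26]
0.65 [0.001 0.65  0.007] [ 7.51  0.24 11.98]
0.7 [0.    0.7   0.007] [ 8.39  0.24 12.65]
0.75 [0.    0.75  0.007] [ 9.3   0.25 13.28]
0.8 [0.    0.8   0.007] [10.24  0.25 13.86]
0.85 [-0.     0.85   0.007] [11.21  0.25 14.4 ]
0.9 [-0.     0.9    0.007] [12.21  0.26 14.88]
0.95 [-0.     0.95   0.007] [13.22  0.26 15.32]
1.0 [-0.001  1.     0.007] [14.26  0.27 15.7 ]
1.05 [-1.00e-03  1.05e+00  7.00e-03] [15.32  0.27 16.03]
1.1 [-1.0e-03  1.1e+00  7.0e-03] [16.39  0.28 16.31]
1.15 [-1.00e-03  1.15e+00  7.00e-03] [17.47  0.28 16.54]
1.2 [-1.0e-03  1.2e+00  7.0e-03] [18.57  0.29 16.71]
1.25 [-1.00e-03  1.25e+00  7.00e-03] [19.67  0.3  16.82]
1.3 [-0.002  1.3    0.007] [20.77  0.3  16.88]
1.35 [-0.002  1.35   0.007] [21.88  0.31 16.89]
1.4 [-0.002  1.4    0.007] [22.99  0.32 16.84]
1.45 [-0.002  1.45   0.007] [24.09  0.32 16.73]
1.5 [-0.002  1.5    0.007] [25.19  0.33 16.57]
1.55 [-0.002  1.55   0.007] [26.27  0.34 16.36]
1.6 [-0.003  1.6    0.007] [27.35  0.34 16.09]
1.65 [-0.003  1.65   0.007] [28.4   0.35 15.76]
1.7 [-0.003  1.7    0.007] [29.45  0.36 15.39]
1.75 [-0.003  1.75   0.007] [30.47  0.37 14.96]
```

>>> step_arm --pt "0 0.02 0 0.05 0.1 0.5 1" --pt "0 0.05 0 0.2 0.1 1.1 1" --pt "0 0.08 0 0.4 0.1 1.7 1" --pt "0 0.1 0 0.55 0.1 2.15 1" --pt "0 0.15 0 0.95 0.1 3.2 1" --pt "0 0.2 0 1.4 0.1 4.2 1" --pt "0 0.25 0 1.9 0.1 5.2 1" --pt "0 0.3 0 2.45 0.1 6.15 1" --pt "0 0.35 0 3.05 0.1 7.1 1" --pt "0 0.4 0 3.7 0.1 8.0 1" --pt "0 0.45 0 4.35 0.1 8.85 1" --pt "0 0.5 0 5.1 0.1 9.7 1" --grip_force 60

```text
t: 8.3
tcp_pos: [0.4502, 0.0053, 0.2173]
tool_rot: [-0.606, -0.367, 0.362, 0.606]
force: [2.1, 1.1, 3.6]
finger_gap: 0.111
```

```bash
python3 - <<'E'
from h import *
st=log(); print(st["t"],st["q"].round(3),st["tcp_pos"],st["force"],st["finger_gap"],handle(.5))
for th in np.arange(.55,1.75,.1):
    a,b=rel(handle(th),tool([0,0,-1],[-np.sin(yaw-th),np.cos(yaw-th),0]),st); print(round(th,2),a,b)
E
```

```text
8.3 [-0.241  0.344  1.897  0.007  0.896 -1.328] [0.4501886  0.00525793 0.21727183] [2.1373509  1.13502566 3.6313315 ] 0.11111725489649112 [0.44950084 0.00559913 0.215     ]
0.55 [0.003 0.048 0.007] [0.29 0.23 1.15]
0.65 [0.003 0.148 0.007] [1.02 0.22 3.23]
0.75 [0.002 0.248 0.007] [1.97 0.22 5.24]
0.85 [0.002 0.348 0.007] [3.1  0.22 7.13]
0.95 [0.002 0.448 0.007] [4.42 0.23 8.91]
1.05 [0.001 0.548 0.007] [ 5.92  0.23 10.55]
1.15 [0.001 0.648 0.007] [ 7.56  0.24 12.02]
1.25 [0.001 0.748 0.007] [ 9.35  0.25 13.33]
1.35 [0.    0.848 0.008] [11.26  0.26 14.45]
1.45 [-0.     0.948  0.008] [13.27  0.27 15.38]
1.55 [-1.000e-03  1.048e+00  8.000e-03] [15.36  0.28 16.1 ]
1.65 [-1.000e-03  1.148e+00  8.000e-03] [17.52  0.29 16.6 ]
```

>>> step_arm --pt "0 0.05 0 0.3 0.1 1.15 1" --pt "0 0.15 0 1.0 0.1 3.2 1" --pt "0 0.25 0 1.95 0.1 5.2 1" --pt "0 0.35 0 3.1 0.1 7.1 1" --pt "0 0.45 0 4.4 0.1 8.9 1" --pt "0 0.55 0 5.9 0.1 10.55 1" --pt "0 0.65 0 7.55 0.1 12.0 1" --pt "0 0.75 0 9.35 0.1 13.3 1" --pt "0 0.85 0 11.25 0.1 14.45 1" --pt "0 0.95 0 13.25 0.1 15.4 1" --pt "0 1.05 0 15.35 0.1 16.1 1" --pt "0 1.1 0 16.45 0.1 16.35 1"

```text
t: 9.8
tcp_pos: [0.3817, 0.2274, 0.2173]
tool_rot: [-0.706, 0.005, -0.008, 0.708]
force: [-2.7, -0.6, 6.5]
finger_gap: 0.115
```

```bash
python3 - <<'E'
from h import *
st=log(); print(st["t"],st["q"].round(3),st["tcp_pos"],st["force"],st["finger_gap"],handle(1.6))
for n in ["top","side"]:
    s=snapshot(n); save(s,n+"3.png"); import pickle; pickle.dump(s,open(n+"3.pkl","wb"))
for th in [1.65,1.7,1.75,1.8]:
    a,b=rel(handle(th),tool([0,0,-1],[-np.sin(yaw-th),np.cos(yaw-th),0]),st); print(round(th,2),a,b)
E
```

```text
9.8 [0.284 0.337 1.909 0.002 0.89  0.3  ] [0.38167212 0.227415   0.21728384] [-2.73885996 -0.62641979  6.49623925] 0.11489487685755868 [0.38261945 0.22721053 0.215     ]
1.65 [-0.003  0.047  0.004] [0.38 0.23 1.05]
1.7 [-0.003  0.097  0.004] [0.72 0.24 2.1 ]
1.75 [-0.003  0.147  0.004] [1.12 0.24 3.14]
1.8 [-0.003  0.197  0.004] [1.56 0.25 4.15]
```

View pics/side3.png

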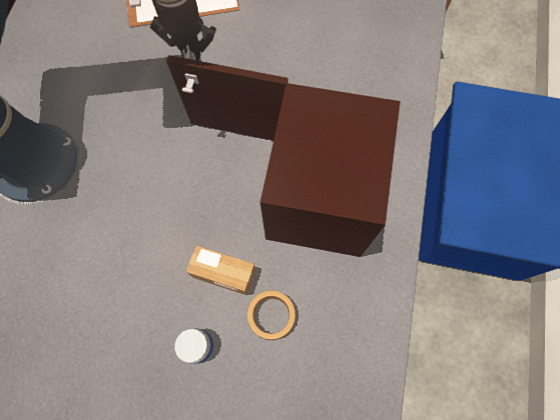

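View pics/top3.png

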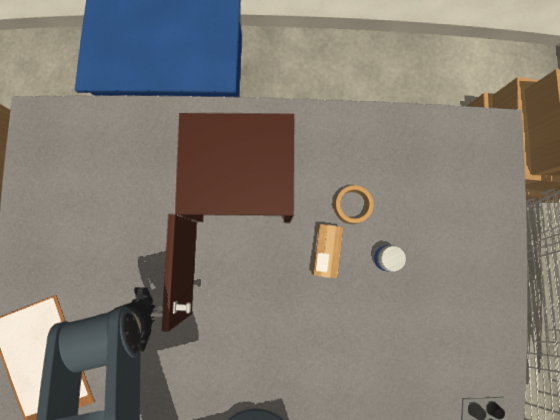

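Both views show the door open about 90°, with the leaf running from the cupboard's left edge at (190,215) to (178,325) in the top view. The white item on its inner face is the catch tongue. The carton, tape and tin haven't moved. I'll swing a bit wider and then release.

>>> step_arm --pt "0 0.05 0 0.35 0.1 1.05 1" --pt "0 0.1 0 0.7 0.1 2.1 1" --pt "0 0.15 0 1.1 0.1 3.15 1" --pt "0 0.2 0 1.55 0.1 4.15 1" --pt "0 0.2 0 1.55 0.1 4.15 1" --pt "0 0.2 0 1.55 0.1 4.15 -1" --pt "0 0.2 0 1.55 0.1 4.15 -1" --pt "0 0.2 0 1.55 0.1 4.15 -1" --pt "0 0.2 0 1.55 -5 4.15 -1" --pt "0 0.2 0 1.55 -11 4.15 -1" --pt "0 0.2 0 1.55 -16 4.15 -1"

```text
t: 11.28
tcp_pos: [0.3974, 0.2681, 0.3796]
tool_rot: [-0.701, 0.075, -0.078, 0.705]
force: [1.3, 0.1, -0.3]
finger_gap: 0.998
```

```bash
python3 - <<'E'
from h import *
st=log(); print(st["t"],st["q"].round(3),st["tcp_pos"],st["force"],st["finger_gap"])
# fit kinematics: offsets model
import json
from scipy.optimize import least_squares
D=[json.loads(l) for l in open("log.jsonl")]
for q,p,r in D:
    M=R.from_quat(r).as_matrix(); print(np.round(q,3),np.round(p,3),"r",round(np.hypot(p[0],p[1]),4),"az-q1",round(np.arctan2(p[1],p[0])-q[0],3),"lat",round(-np.sin(q[0])*p[0]+np.cos(q[0])*p[1],4))
E
```

```text
11.275 [0.359 0.182 1.605 0.002 1.349 0.575] [0.39742177 0.26811716 0.37956487] [ 1.25939488  0.1068574  -0.26687094] 0.9979819774127427
[-1.505  0.528  1.434  0.     1.181 -0.179] [ 0.151 -0.606  0.25 ] r 0.6245 az-q1 0.179 lat 0.111
[-0.279  0.348  1.533  0.003  1.259  1.272] [ 0.549 -0.041  0.321] r 0.5504 az-q1 0.204 lat 0.1117
[-0.288  0.469  1.665  0.007  1.01   1.268] [ 0.546 -0.044  0.216] r 0.5473 az-q1 0.207 lat 0.1125
[-0.289  0.35   1.546  0.005  1.248  0.003] [ 0.545 -0.045  0.316] r 0.5473 az-q1 0.207 lat 0.1124
[-0.289  0.35   1.547  0.005  1.248 -1.876] [ 0.545 -0.045  0.315] r 0.5472 az-q1 0.207 lat 0.1124
[-0.287  0.468  1.661  0.008  1.012 -1.876] [ 0.547 -0.044  0.217] r 0.549 az-q1 0.207 lat 0.1128
[-0.241  0.344  1.897  0.007  0.896 -1.328] [0.45  0.005 0.217] r 0.4502 az-q1 0.253 lat 0.1125
[0.284 0.337 1.909 0.002 0.89  0.3  ] [0.382 0.227 0.217] r 0.4443 az-q1 0.254 lat 0.1114
[0.359 0.182 1.605 0.002 1.349 0.575] [0.397 0.268 0.38 ] r 0.4794 az-q1 0.235 lat 0.1115
```

```bash
python3 - <<'E'
from h import *
import json
from scipy.optimize import least_squares
D=[json.loads(l) for l in open("log.jsonl")]
A=[];b=[]
for q,p,r in D:
    rp=np.cos(q[0])*p[0]+np.sin(q[0])*p[1]; s2,c2=np.sin(q[1]),np.cos(q[1]); s3,c3=np.sin(q[1]+q[2]),np.cos(q[1]+q[2])
    # r = a + L2 s2 + e2 c2 + L3 s3 + e3 c3 ; z = d + L2 c2 - e2 s2+ L3 c3 - e3 s3
    A+= [[1,s2,s3,c3,0],[0,c2,c3,-s3,1]]; b+=[rp,p[2]]
x,res,rk,sv=np.linalg.lstsq(np.array(A),np.array(b),rcond=None); print(x.round(4),rk,sv.round(3)); print((np.array(A)@x-b).round(4))
E
```

```text
[0.0026 0.5806 0.3908 0.1115 0.0006] 5 [5.179 4.229 0.366 0.34  0.202]
[-0.0004  0.0005 -0.0002 -0.      0.0005  0.0002  0.0007 -0.      0.0008
 -0.     -0.0003  0.0002 -0.0002 -0.0002 -0.0001 -0.0002 -0.0008 -0.0004]
```

```bash
cat >> h.py <<'E'
def tp(az,pitch):
    "tool with fingers along azimuth az, pitched down by pitch, x to the right"
    return tool([np.cos(az)*np.cos(pitch),np.sin(az)*np.cos(pitch),-np.sin(pitch)],[np.sin(az),-np.cos(az),0])
E
python3 - <<'E'
from h import *
print(rel([.46,-.1,.33],tp(-.1,1.57)))
print(rel([.46,-.16,.33],tp(-.1,.8)))
E
```

```text
(array([-7.000e-03,  1.454e+00, -1.000e-03]), array([ 14.01,   4.85, -34.63]))
(array([ 0.62 ,  1.375, -0.558]), array([ 15.3 ,   4.82, -40.49]))
```

>>> step_arm --pt "0 0.15 0 0 -2 -4 -1" --pt "0 0.3 0 3 -2 -10 -1" --pt "0 0.48 0 6 -2 -16 -1" --pt "0 0.66 0 9 0 -22 -1" --pt "0 0.84 0 12 2 -28 -1" --pt "0 1.02 0 14 4 -34 -1" --pt "0.1 1.2 -0.1 15 4.8 -38 -1" --pt "0.25 1.35 -0.2 15.3 4.8 -40.5 -1" --pt "0.4 1.4 -0.36 15.3 4.8 -40.5 -1" --pt "0.62 1.375 -0.56 15.3 4.8 -40.5 -1" --pt "0.62 1.375 -0.56 15.3 4.8 -40.5 -1" --pt "0.62 1.375 -0.56 15.3 4.8 -40.5 -1"

```text
t: 12.78
tcp_pos: [0.459, -0.1602, 0.3297]
tool_rot: [0.261, -0.288, 0.684, -0.617]
force: [0.2, 0.7, 0.9]
finger_gap: 0.999
```

```bash
python3 - <<'E'
from h import *
st=log(); print(st["t"],st["q"].round(3),st["tcp_pos"],R.from_quat(st["tool_rot"]).as_matrix().round(3),st["force"])
for n in ["wrist","side"]:
    s=snapshot(n); save(s,n+"4.png")
    import pickle; pickle.dump(s,open(n+"4.pkl","wb"))
E
```

```text
12.775 [-0.862  0.072  2.166  1.094  0.571 -0.047] [ 0.45895585 -0.16015385  0.32974778] [[-0.103  0.694  0.712]
 [-0.995 -0.073 -0.073]
 [ 0.001 -0.716  0.698]] [0.15608453 0.71162251 0.85095699]
```

View pics/wrist4.png

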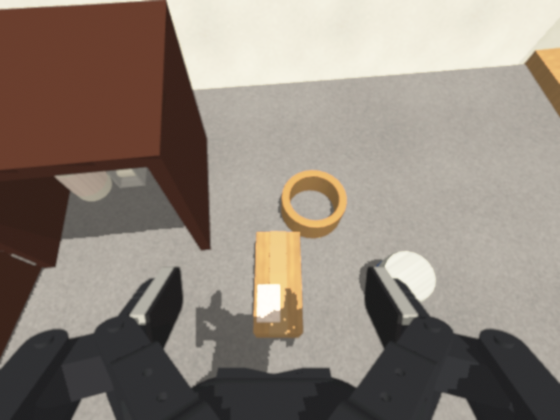

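View pics/side4.png

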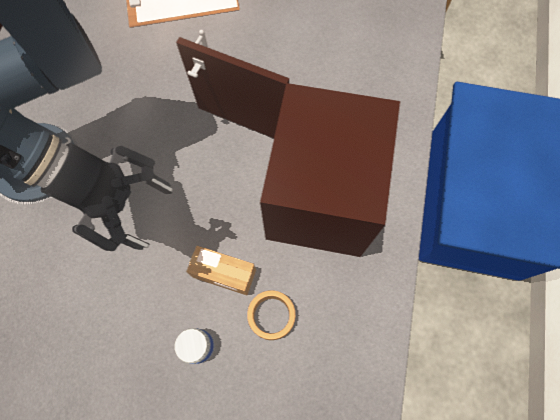

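The wrist view shows the carton at (278,285), the tape at (313,203) and the tin at (410,277). Inside the cupboard are the bottle at about (90,180) and the catch bracket at (128,175). The side view shows the open door at (235,85). I'll fit a kinematic model so I can check reach for shallow pitches, and locate the bottle.

```bash
cat > kin.py <<'E'
from h import *
import json
from scipy.optimize import least_squares
rx=lambda a:R.from_euler('x',a); ry=lambda a:R.from_euler('y',a); rz=lambda a:R.from_euler('z',a)
LO=np.array([-3.08,-.75,.22,-1.43,0,-2.85]); HI=np.array([3.08,2.2,2.44,4.57,2.65,2.85])
def fk(q,x):
    d1,a,lat,L2,L3,e3,latw,Lt=x
    r1=rz(q[0]); r2=r1*ry(q[1]); r3=r2*ry(q[2]); r4=r3*rz(q[3]); r5=r4*ry(q[4]); r6=r5*rz(q[5])
    p3=r1.apply([a,lat,d1])+r2.apply([0,0,L2])
    p=p3+r3.apply([e3,0,L3])+r5.apply([0,latw,Lt])
    return p,r6,p3,p3+r3.apply([e3,0,L3])
# tool axes: frame6 z = tool y ; at q6=0 tool x = ?
def fit():
    D=[json.loads(l) for l in open("log.jsonl")]
    T0=R.from_matrix(np.array([[-1,0,0],[0,0,1],[0,1,0]],float))  # cols: toolx,y,z in frame6
    f=lambda x:np.concatenate([fk(q,x)[0]-p for q,p,r in D])
    s=least_squares(f,[.3,0,.05,.58,.39,.1,.05,.3])
    er=[ (R.from_quat(r).inv()*fk(q,s.x)[1]*T0).magnitude() for q,p,r in D]
    return s.x,np.abs(s.fun).max(),np.linalg.svd(s.jac)[1],er,T0
def ik(pos,Rm,x,T0,seeds):
    best=None
    for q0 in seeds:
        f=lambda q:np.r_[(fk(q,x)[0]-pos)*10,(Rm.inv()*fk(q,x)[1]*T0).as_rotvec()]
        s=least_squares(f,np.clip(q0,LO+.01,HI-.01),bounds=(LO,HI))
        if best is None or s.cost<best.cost: best=s
    return best
E
python3 - <<'E'
from kin import *
x,e,sv,er,T0=fit(); print(x.round(4),e,sv.round(3),np.round(er,3))
import pickle
s=pickle.load(open("wrist4.pkl","rb"))
P=world(s,[[90,190],[95,185],[80,180],[100,192],[130,178]]); print(P.round(3))
E
```

```text
[ 0.2742 -0.      0.111   0.588   0.3917  0.1141  0.      0.2777] 1.7540618957312404e-10 [6.211 4.56  4.392 0.811 0.597 0.419 0.307 0.249] [0. 0. 0. 0. 0. 0. 0. 0. 0. 0.]
[[ 0.704  0.106  0.037]
 [ 0.712  0.099  0.038]
 [ 0.705  0.106  0.066]
 [ 0.711  0.1    0.018]
 [ 0.618 -0.025  0.191]]
```

```bash
python3 - <<'E'
from kin import *
x,e,sv,er,T0=fit(); np.save("kx.npy",x)
D=[json.loads(l)[0] for l in open("log.jsonl")]
seeds=[D[-1],D[1],D[0],[-.5,.3,2,0,.3,1.2],[-.9,0,2.2,1.2,.4,0]]
def show(name,p,Rm):
    b=ik(np.array(p),Rm,x,T0,seeds); print(name,"cost %.1e"%b.cost,b.x.round(2),"elbow",fk(b.x,x)[2].round(2),"wr",fk(b.x,x)[3].round(3))
for pd in (20,30,40,50,60):
  for off in (-.03,0):
    c,s=np.cos(-.1),np.sin(-.1)
    show(f"carton {pd} {off}",[.526+off*c,-.173+off*s,.045],tp(-.1,np.radians(pd)))
for pd in (10,20,30,40):
  for off in (-.03,0):
    p=cab(-.005+off,-.05,.047); show(f"place {pd} {off}",p,tp(yaw,np.radians(pd)))
E
```

```text
carton 20 -0.03 cost 2.8e-29 [-0.96  1.37  2.4   2.35  1.66 -2.04] elbow [ 0.42 -0.41  0.39] wr [ 0.237 -0.144  0.14 ]
carton 20 0 cost 5.1e-31 [-0.88  1.3   2.33  2.42  1.58 -1.9 ] elbow [ 0.45 -0.36  0.43] wr [ 0.266 -0.147  0.14 ]
carton 30 -0.03 cost 5.5e-31 [-0.9   1.2   2.39  2.46  1.39 -1.9 ] elbow [ 0.43 -0.36  0.49] wr [ 0.257 -0.146  0.184]
carton 30 0 cost 2.0e-30 [-0.83  1.14  2.32  2.5   1.29 -1.79] elbow [ 0.44 -0.32  0.52] wr [ 0.287 -0.149  0.184]
carton 40 -0.03 cost 1.8e-30 [-0.83  1.03  2.35  2.51  1.06 -1.75] elbow [ 0.42 -0.3   0.58] wr [ 0.284 -0.149  0.224]
carton 40 0 cost 3.7e-30 [-0.77  0.99  2.27  2.52  0.97 -1.66] elbow [ 0.43 -0.26  0.6 ] wr [ 0.314 -0.152  0.224]
carton 50 -0.03 cost 3.3e-31 [-0.77  0.88  2.27  2.48  0.71 -1.58] elbow [ 0.4  -0.23  0.65] wr [ 0.319 -0.152  0.258]
carton 50 0 cost 1.4e-30 [-0.71  0.86  2.2   2.46  0.63 -1.49] elbow [ 0.41 -0.21  0.66] wr [ 0.348 -0.155  0.258]
carton 60 -0.03 cost 2.0e-30 [-0.7   0.78  2.17  2.29  0.38 -1.29] elbow [ 0.39 -0.18  0.69] wr [ 0.358 -0.156  0.285]
carton 60 0 cost 3.9e-31 [-0.66  0.78  2.1   
[... 297 characters left out ...]
095]
place 20 -0.03 cost 4.4e-31 [-0.28  1.12  2.06  2.85  1.27 -1.59] elbow [ 0.54 -0.04  0.53] wr [ 0.413 -0.005  0.142]
place 20 0 cost 6.9e-29 [-0.26  1.1   1.99  2.86  1.18 -1.56] elbow [ 0.54 -0.03  0.54] wr [ 0.443 -0.004  0.142]
place 30 -0.03 cost 3.6e-30 [-0.27  1.01  2.04  2.84  0.96 -1.54] elbow [ 0.51 -0.03  0.59] wr [ 0.434 -0.004  0.186]
place 30 0 cost 9.6e-31 [-0.25  1.    1.97  2.84  0.88 -1.51] elbow [ 0.51 -0.02  0.59] wr [ 0.464 -0.004  0.186]
place 40 -0.03 cost 3.6e-28 [-0.25  0.91  1.99  2.8   0.64 -1.47] elbow [ 0.48 -0.01  0.63] wr [ 0.461 -0.004  0.226]
place 40 0 cost 5.3e-29 [-0.24  0.91  1.91  2.78  0.57 -1.43] elbow [ 0.48 -0.    0.63] wr [ 0.491 -0.004  0.226]
```

```bash
cat >> kin.py <<'E'
def track(q,wps,n,x,T0,st=None,verbose=True):
    from scipy.spatial.transform import Slerp
    p0,r=fk(q,x)[:2]; R0=r*T0; P0,RR0=p0,R0; out=[]
    for (p1,R1),k in zip(wps,n):
        sl=Slerp([0,1],R.concatenate([R0,R1]))
        for i in range(1,k+1):
            t=i/k; p=p0+(np.array(p1)-p0)*t; Rm=sl(t)
            b=ik(p,Rm,x,T0,[q]); dq=np.abs(b.x-q)*8/np.array([2.79,2.79,3.14,3.14,3.14,3.14])
            a=(RR0.inv()*Rm).as_rotvec(); sh=RR0.inv().apply(p-P0)*100
            if verbose: print("c%.0e"%b.cost,"v%.2f"%dq.max(),b.x.round(2),"el",fk(b.x,x)[2].round(2),"wr",fk(b.x,x)[3].round(2),"ROW",np.r_[a.round(3),sh.round(2)].tolist())
            q=b.x; out.append(np.r_[a,sh])
        p0,R0=np.array(p1,float),R1
    return q
E
python3 - <<'E'
from kin import *
x,e,sv,er,T0=fit(); st=sense()
c,s=np.cos(-.1),np.sin(-.1); o=-.03
G=lambda z:[.526+o*c,-.173+o*s,z]
P=np.radians
track(st["q"],[(G(.25),tp(-.1,P(45))),(G(.15),tp(-.1,P(20)))],[6,8],x,T0)
E
```

```text
c4e-22 v0.21 [-0.85  0.11  2.18  1.17  0.54 -0.12] el [0.13 0.02 0.86] wr [ 0.27 -0.14  0.51] ROW [0.003, -0.0, 0.0, 0.11, 1.39, -0.45]
c6e-22 v0.23 [-0.84  0.15  2.19  1.25  0.52 -0.21] el [0.14 0.01 0.86] wr [ 0.28 -0.14  0.5 ] ROW [0.005, -0.001, 0.0, 0.22, 2.79, -0.9]
c7e-22 v0.25 [-0.83  0.19  2.19  1.35  0.5  -0.31] el [ 0.16 -0.01  0.85] wr [ 0.28 -0.15  0.49] ROW [0.008, -0.001, 0.0, 0.34, 4.18, -1.35]
c7e-22 v0.26 [-0.82  0.24  2.2   1.45  0.49 -0.41] el [ 0.18 -0.02  0.85] wr [ 0.29 -0.15  0.47] ROW [0.011, -0.002, 0.001, 0.45, 5.57, -1.8]
c1e-21 v0.27 [-0.81  0.28  2.2   1.55  0.48 -0.52] el [ 0.19 -0.04  0.84] wr [ 0.3  -0.15  0.46] ROW [0.014, -0.002, 0.001, 0.56, 6.96, -2.25]
c2e-21 v0.26 [-0.8   0.32  2.21  1.65  0.47 -0.62] el [ 0.21 -0.06  0.83] wr [ 0.3  -0.15  0.45] ROW [0.016, -0.003, 0.001, 0.67, 8.36, -2.7]
c2e-30 v0.72 [-0.82  0.38  2.26  1.89  0.55 -0.9 ] el [ 0.23 -0.08  0.82] wr [ 0.29 -0.15  0.42] ROW [0.071, -0.003, 0.001, 0.68, 9.25, -3.57]
c1e-29 v0.57 [-0.84  0.45  2.3   2.08  0.65 -1.13] el [ 0.25 -0.12  0.8 ] wr [ 0.28 -0.15  0.4 ] ROW [0.125, -0.003,
[... 190 characters left out ...]
  0.62  2.39  2.29  0.91 -1.45] el [ 0.3  -0.19  0.75] wr [ 0.26 -0.15  0.35] ROW [0.235, -0.003, 0.001, 0.68, 11.95, -6.18]
c2e-19 v0.38 [-0.91  0.72  2.43  2.34  1.06 -1.58] el [ 0.33 -0.24  0.71] wr [ 0.26 -0.15  0.32] ROW [0.289, -0.003, 0.001, 0.68, 12.85, -7.05]
c3e-04 v0.28 [-0.93  0.81  2.44  2.34  1.17 -1.65] el [ 0.34 -0.28  0.68] wr [ 0.25 -0.15  0.3 ] ROW [0.344, -0.003, 0.001, 0.68, 13.74, -7.92]
c2e-03 v0.23 [-0.96  0.89  2.44  2.3   1.26 -1.71] el [ 0.36 -0.31  0.64] wr [ 0.25 -0.16  0.28] ROW [0.398, -0.002, 0.001, 0.68, 14.64, -8.78]
c4e-03 v0.29 [-0.99  0.99  2.44  2.26  1.37 -1.79] el [ 0.36 -0.35  0.59] wr [ 0.24 -0.16  0.25] ROW [0.453, -0.002, 0.002, 0.69, 15.54, -9.65]
```

```bash
python3 - <<'E'
from kin import *
x,e,sv,er,T0=fit()
seeds=[[-.3,1.1,2.3,2.8,1.2,-1.6],[-.77,.88,2.3,2.5,.7,-1.6]]
for pd in (30,35,40,45):
  for az in (0.,.2):
    for y in (-.1,0.0):
      r=[]
      for xc in (.50,.51,.52,.53,.55):
        o=-.03; p=[xc+o*np.cos(az),y+o*np.sin(az),.06]
        b=ik(np.array(p),tp(az,np.radians(pd)),x,T0,seeds); r.append("%.0e(q3 %.2f)"%(b.cost,b.x[2]))
      print(pd,az,y,r)
E
```

```text
30 0.0 -0.1 ['2e-02(q3 2.44)', '9e-03(q3 2.44)', '4e-03(q3 2.44)', '6e-04(q3 2.44)', '2e-30(q3 2.40)']
30 0.0 0.0 ['5e-02(q3 2.44)', '4e-02(q3 2.44)', '2e-02(q3 2.44)', '1e-02(q3 2.44)', '5e-04(q3 2.44)']
30 0.2 -0.1 ['8e-05(q3 2.44)', '2e-26(q3 2.42)', '5e-31(q3 2.40)', '4e-29(q3 2.38)', '1e-30(q3 2.33)']
30 0.2 0.0 ['2e-02(q3 2.44)', '1e-02(q3 2.44)', '8e-03(q3 2.44)', '3e-03(q3 2.44)', '6e-31(q3 2.42)']
35 0.0 -0.1 ['9e-03(q3 2.44)', '4e-03(q3 2.44)', '8e-04(q3 2.44)', '1e-30(q3 2.43)', '9e-31(q3 2.38)']
35 0.0 0.0 ['3e-02(q3 2.44)', '2e-02(q3 2.44)', '1e-02(q3 2.44)', '4e-03(q3 2.44)', '5e-25(q3 2.43)']
35 0.2 -0.1 ['3e-24(q3 2.43)', '2e-30(q3 2.41)', '6e-27(q3 2.38)', '7e-29(q3 2.36)', '5e-30(q3 2.31)']
35 0.2 0.0 ['1e-02(q3 2.44)', '8e-03(q3 2.44)', '3e-03(q3 2.44)', '5e-04(q3 2.44)', '9e-31(q3 2.40)']
40 0.0 -0.1 ['3e-03(q3 2.44)', '4e-04(q3 2.44)', '1e-23(q3 2.43)', '1e-29(q3 2.40)', '5e-25(q3 2.35)']
40 0.0 0.0 ['1e-02(q3 2.44)', '7e-03(q3 2.44)', '3e-03(q3 2.44)', '2e-04(q3 2.44)', '8e-28(q3 2.39)']
40 0.2 -0.1 ['3e-25(q3 2.41)', '1e-27(q3 2.39)', '2e-28(q3 2.36)', '1e-29(q3 2.34)', '2e-28(q3 2.29)']
40 0.2 0.0 ['7e-03(q3 2.44)', '3e-03(q3 2.44)', '3e-04(q3 2.44)', '3e-23(q3 2.43)', '1e-29(q3 2.37)']
45 0.0 -0.1 ['2e-05(q3 2.44)', '2e-30(q3 2.42)', '3e-26(q3 2.39)', '2e-26(q3 2.36)', '1e-21(q3 2.31)']
45 0.0 0.0 ['4e-03(q3 2.44)', '9e-04(q3 2.44)', '4e-24(q3 2.44)', '1e-24(q3 2.41)', '4e-19(q3 2.35)']
45 0.2 -0.1 ['1e-28(q3 2.38)', '7e-29(q3 2.35)', '4e-29(q3 2.33)', '2e-28(q3 2.30)', '6e-26(q3 2.26)']
45 0.2 0.0 ['1e-03(q3 2.44)', '1e-05(q3 2.44)', '7e-20(q3 2.41)', '1e-23(q3 2.39)', '2e-25(q3 2.33)']
```

```bash
python3 - <<'E'
from kin import *
x,e,sv,er,T0=fit(); st=sense(); P=np.radians
c,s=np.cos(-.1),np.sin(-.1); o=-.03
G=lambda z:[.526+o*c,-.173+o*s,z]
q=track(st["q"],[(G(.15),tp(-.1,P(42))),(G(.043),tp(-.1,P(35)))],[8,4],x,T0)
print()
def C(xc,y,z,az): return [xc+o*np.cos(az),y+o*np.sin(az),z]
q2=track(q,[(C(.526,-.173,.065,-.1),tp(-.1,P(35))),(C(.515,-.10,.065,.15),tp(.15,P(35))),(C(.525,-.045,.065,.3),tp(.3,P(35))),(C(.56,-.02,.065,.2),tp(.2,P(35))),
 (np.r_[cab(-.03+o,-.037)[:2],.06],tp(yaw,P(35)))],[2,6,4,4,8],x,T0)
E
```

```text
c3e-26 v0.44 [-0.86  0.13  2.2   1.24  0.53 -0.21] el [0.13 0.01 0.86] wr [ 0.27 -0.14  0.5 ] ROW [0.009, -0.0, 0.0, 0.09, 1.94, -1.21]
c3e-25 v0.50 [-0.85  0.2   2.23  1.42  0.51 -0.41] el [ 0.16 -0.01  0.85] wr [ 0.27 -0.14  0.48] ROW [0.017, -0.001, 0.0, 0.17, 3.89, -2.41]
c1e-23 v0.54 [-0.85  0.27  2.25  1.61  0.51 -0.62] el [ 0.19 -0.04  0.84] wr [ 0.28 -0.14  0.46] ROW [0.026, -0.001, 0.0, 0.26, 5.83, -3.62]
c5e-23 v0.53 [-0.84  0.34  2.28  1.8   0.52 -0.83] el [ 0.21 -0.07  0.83] wr [ 0.28 -0.14  0.43] ROW [0.034, -0.001, 0.001, 0.34, 7.77, -4.83]
c1e-23 v0.48 [-0.84  0.42  2.3   1.97  0.56 -1.01] el [ 0.24 -0.1   0.81] wr [ 0.28 -0.15  0.41] ROW [0.043, -0.002, 0.001, 0.43, 9.71, -6.03]
c2e-24 v0.41 [-0.83  0.5   2.31  2.11  0.6  -1.17] el [ 0.27 -0.13  0.79] wr [ 0.28 -0.15  0.38] ROW [0.052, -0.002, 0.001, 0.51, 11.66, -7.24]
c2e-25 v0.34 [-0.83  0.58  2.32  2.22  0.66 -1.31] el [ 0.3  -0.16  0.77] wr [ 0.29 -0.15  0.36] ROW [0.06, -0.002, 0.001, 0.6, 13.6, -8.45]
c1e-26 v0.27 [-0.82  0.65  2.33  2.31  0.72 -1.41] el [ 0.33 -0.19  0.74] wr [ 0.29 -0.15  0.34] ROW [0.069, -0
[... 3300 characters left out ...]
-21 v0.13 [-0.4   0.97  2.23  2.66  1.01 -1.61] el [ 0.49 -0.08  0.61] wr [ 0.36 -0.03  0.22] ROW [0.0, -0.119, 0.17, -17.14, 5.18, 6.01]
c6e-22 v0.13 [-0.35  0.96  2.2   2.71  0.97 -1.58] el [ 0.49 -0.06  0.61] wr [ 0.38 -0.02  0.22] ROW [0.0, -0.105, 0.151, -17.76, 6.39, 6.78]
c4e-22 v0.13 [-0.32  0.95  2.16  2.76  0.93 -1.56] el [ 0.49 -0.04  0.62] wr [ 0.39 -0.01  0.22] ROW [0.0, -0.092, 0.131, -18.37, 7.59, 7.54]
c2e-22 v0.13 [-0.28  0.94  2.12  2.81  0.89 -1.54] el [ 0.49 -0.02  0.62] wr [ 0.41 -0.    0.22] ROW [0.0, -0.079, 0.112, -18.99, 8.8, 8.31]
c8e-23 v0.13 [-0.25  0.94  2.09  2.86  0.85 -1.53] el [ 0.49 -0.01  0.62] wr [0.42 0.01 0.22] ROW [0.0, -0.065, 0.093, -19.6, 10.0, 9.08]
```

>>> step_arm --pt "0.009 0 0 0.1 1.95 -1.2 -1" --pt "0.017 0 0 0.2 3.9 -2.4 -1" --pt "0.026 0 0 0.25 5.85 -3.6 -1" --pt "0.034 0 0 0.35 7.75 -4.85 -1" --pt "0.043 0 0 0.45 9.7 -6.05 -1" --pt "0.052 0 0 0.5 11.65 -7.25 -1" --pt "0.06 0 0 0.6 13.6 -8.45 -1" --pt "0.069 0 0 0.7 15.55 -9.65 -1" --pt "0.069 0 0 0.7 15.55 -9.65 -1"

```text
t: 14.0
tcp_pos: [0.4972, -0.1702, 0.1483]
tool_rot: [0.239, -0.268, 0.692, -0.626]
force: [-0.8, 0.0, -0.6]
finger_gap: 0.999
```

```bash
python3 - <<'E'
from kin import *
x,e,sv,er,T0=fit(); st=sense(); P=np.radians
print(st["t"],st["q"].round(2),st["tcp_pos"],e)
s=snapshot("wrist"); save(s,"w5.png")
c,s=np.cos(-.1),np.sin(-.1); o=-.03
G=lambda z:[.526+o*c,-.173+o*s,z]
track(st["q"],[(G(.043),tp(-.1,P(35)))],[4],x,T0)
E
```

```text
14.0 [-0.82  0.66  2.32  2.31  0.72 -1.41] [ 0.49719235 -0.17017842  0.14833063] 1.7540618957312404e-10
c8e-21 v0.37 [-0.83  0.77  2.35  2.4   0.86 -1.55] el [ 0.36 -0.23  0.7 ] wr [ 0.29 -0.15  0.3 ] ROW [0.031, -0.001, -0.0, 0.01, 1.74, -1.97]
c6e-22 v0.34 [-0.84  0.89  2.37  2.45  0.99 -1.66] el [ 0.39 -0.27  0.64] wr [ 0.28 -0.15  0.27] ROW [0.062, -0.002, -0.001, 0.02, 3.49, -3.95]
c1e-24 v0.34 [-0.86  1.01  2.38  2.48  1.11 -1.76] el [ 0.41 -0.3   0.59] wr [ 0.28 -0.15  0.24] ROW [0.092, -0.003, -0.001, 0.03, 5.23, -5.92]
c2e-26 v0.32 [-0.87  1.12  2.37  2.49  1.23 -1.83] el [ 0.43 -0.33  0.53] wr [ 0.27 -0.15  0.2 ] ROW [0.123, -0.004, -0.002, 0.04, 6.98, -7.89]
```

View pics/w5.png

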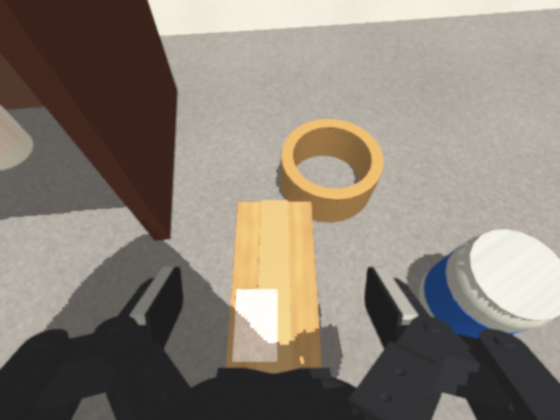

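The carton lies straight between the open fingers, with its centre line at column 277 and the jaw midline at about 274. The tin is well clear on the right. Descending and gripping.

>>> step_arm --pt "0.03 0 0 0 1.2 -1.3 -1" --pt "0.05 0 0 0 2.6 -2.95 -1" --pt "0.075 0 0 0 4.3 -4.9 -1" --pt "0.1 0 0 0.05 6.0 -6.7 -1" --pt "0.123 0 0 0.05 7.0 -7.9 -1" --pt "0.123 0 0 0.05 7.0 -7.9 -1" --pt "0.123 0 0 0.05 7.0 -7.9 0.2" --pt "0.123 0 0 0.05 7.0 -7.9 0.6" --pt "0.123 0 0 0.05 7.0 -7.9 0.6" --pt "0.123 0 0 0.05 7.0 -7.9 0.6" --grip_force 50

```text
t: 15.3
tcp_pos: [0.4966, -0.1701, 0.0454]
tool_rot: [0.2, -0.222, 0.708, -0.64]
force: [-1.4, 0.9, 6.5]
finger_gap: 0.697
```

```bash
python3 - <<'E'
from kin import *
x,e,sv,er,T0=fit(); st=sense(); P=np.radians; o=-.03
print(st["t"],st["q"].round(2),st["tcp_pos"],st["force"],st["finger_gap"])
s=snapshot("wrist"); save(s,"w6.png"); s=snapshot("side"); save(s,"s6.png")
p0=st["tcp_pos"]; 
print(R.from_quat(st["tool_rot"]).as_matrix().round(3))
def C(xc,y,z,az): return [xc+o*np.cos(az),y+o*np.sin(az),z]
track(st["q"],[(p0+[0,0,.022],R.from_quat(st["tool_rot"])),(C(.515,-.10,.065,.15),tp(.15,P(35))),(C(.525,-.045,.065,.3),tp(.3,P(35)))],[3,5,4],x,T0)
E
```

```text
15.3 [-0.87  1.12  2.38  2.49  1.23 -1.82] [ 0.49663001 -0.17008374  0.04542164] [-1.42060547  0.94200155  6.53404493] 0.6969261137277484
[[-0.1    0.817  0.567]
 [-0.995 -0.081 -0.059]
 [-0.002 -0.57   0.822]]
c7e-30 v0.06 [-0.87  1.09  2.38  2.49  1.22 -1.81] el [ 0.42 -0.33  0.54] wr [ 0.27 -0.15  0.21] ROW [0.0, 0.0, 0.0, -0.0, -0.42, 0.6]
c9e-30 v0.06 [-0.87  1.07  2.38  2.48  1.2  -1.8 ] el [ 0.42 -0.32  0.56] wr [ 0.27 -0.15  0.22] ROW [0.0, 0.0, 0.0, -0.0, -0.84, 1.2]
c2e-29 v0.07 [-0.87  1.05  2.39  2.48  1.19 -1.79] el [ 0.41 -0.32  0.57] wr [ 0.27 -0.15  0.23] ROW [0.0, 0.0, 0.0, -0.0, -1.25, 1.81]
c7e-28 v0.11 [-0.87  1.06  2.4   2.44  1.19 -1.82] el [ 0.41 -0.32  0.56] wr [ 0.27 -0.15  0.23] ROW [-0.001, -0.029, 0.041, -1.29, -1.52, 1.56]
c2e-26 v0.10 [-0.88  1.07  2.41  2.39  1.19 -1.84] el [ 0.41 -0.32  0.56] wr [ 0.26 -0.14  0.23] ROW [-0.002, -0.058, 0.082, -2.57, -1.78, 1.32]
c3e-25 v0.10 [-0.88  1.07  2.41  2.36  1.19 -1.87] el [ 0.42 -0.33  0.56] wr [ 0.26 -0.14  0.22] ROW [-0.003, -0.087, 0.123, -3.85, -2.05, 1.07]
c2e-24 v0.10 [-0.88  1.08  2.42  2.32  1.18 -1.89] el [ 0.42 -0.33  0.55] wr [ 0.26 -0.14  0.22] ROW [-0.004, -0.116, 0.164, -5.13, -2.31, 0.83]
c2e-24 v0.09 [-0.87  1.08  2.42  2.28  1.18 -1.91] el [ 0.42 -0.33  0.55] wr [ 0.26 -0.14  0.22] ROW [-0.004, -0.145, 0.204, -6.42, -2.57, 0.58]
c3e-23 v0.06 [-0.85  1.08  2.42  2.26  1.17 -1.9 ] el [ 0.42 -0.32  0.55] wr [ 0.26 -0.13  0.22] ROW [-0.004, -0.166, 0.235, -7.7, -2.45, 0.66]
c1e-22 v0.06 [-0.83  1.07  2.41  2.25  1.15 -1.9 ] el [ 0.43 -0.31  0.55] wr [ 0.27 -0.13  0.22] ROW [-0.004, -0.188, 0.266, -8.99, -2.33, 0.74]
c2e-22 v0.07 [-0.81  1.07  2.4   2.23  1.14 -1.89] el [ 0.44 -0.3   0.56] wr [ 0.27 -0.13  0.22] ROW [-0.004, -0.209, 0.297, -10.28, -2.21, 0.83]
c4e-22 v0.07 [-0.78  1.06  2.4   2.21  1.13 -1.88] el [ 0.44 -0.28  0.56] wr [ 0.28 -0.12  0.22] ROW [-0.005, -0.231, 0.328, -11.56, -2.09, 0.91]
```

View pics/w6.png

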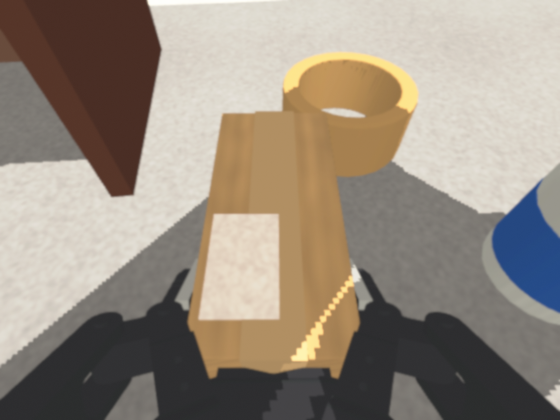

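View pics/s6.png

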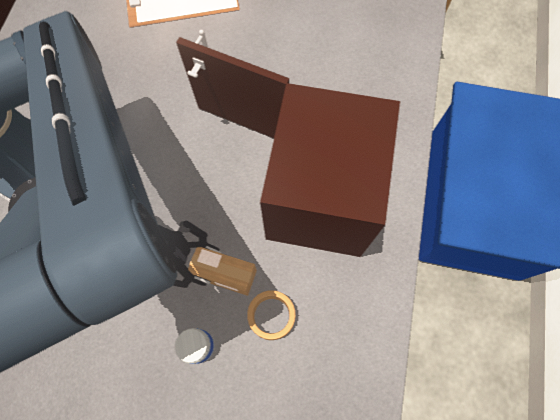

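The carton is held squarely: opening 0.697 × 85 ≈ 59 mm against a 60 mm width. The side view shows the tape at (271,315) and the tin at (193,345), both untouched. Lifting, then swinging towards the mouth of the cupboard.

>>> step_arm --pt "0 0 0 0 -0.4 0.6 0.6" --pt "0 0 0 0 -0.85 1.2 0.6" --pt "0 0 0 0 -1.25 1.8 0.6" --pt "0 -0.029 0.041 -1.3 -1.5 1.55 0.6" --pt "0 -0.058 0.082 -2.55 -1.8 1.3 0.6" --pt "0 -0.087 0.123 -3.85 -2.05 1.05 0.6" --pt "0 -0.116 0.164 -5.15 -2.3 0.85 0.6" --pt "0 -0.145 0.204 -6.4 -2.55 0.6 0.6" --pt "0 -0.166 0.235 -7.7 -2.45 0.65 0.6" --pt "0 -0.188 0.266 -9.0 -2.35 0.75 0.6" --pt "0 -0.209 0.297 -10.3 -2.2 0.85 0.6" --pt "0 -0.231 0.328 -11.55 -2.1 0.9 0.6"

```text
t: 16.9
tcp_pos: [0.4965, -0.053, 0.0651]
tool_rot: [-0.241, 0.176, -0.565, 0.769]
force: [-1.1, 0.2, -2.3]
finger_gap: 0.692
```

```bash
python3 - <<'E'
from kin import *
x,e,sv,er,T0=fit(); st=sense(); P=np.radians; o=-.03
print(st["t"],st["q"].round(2),st["tcp_pos"],st["force"],st["finger_gap"])
s=snapshot("wrist"); save(s,"w7.png"); s=snapshot("top"); save(s,"t7.png")
E
```

```text
16.9 [-0.78  1.06  2.4   2.21  1.14 -1.88] [ 0.49645166 -0.05296485  0.06508606] [-1.13565867  0.23627471 -2.33223733] 0.6924109937689212
```

View pics/w7.png

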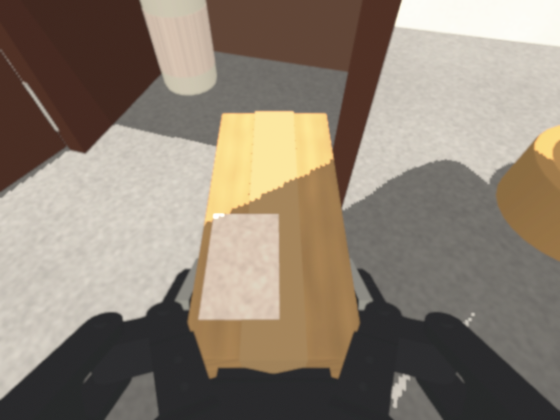

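View pics/t7.png

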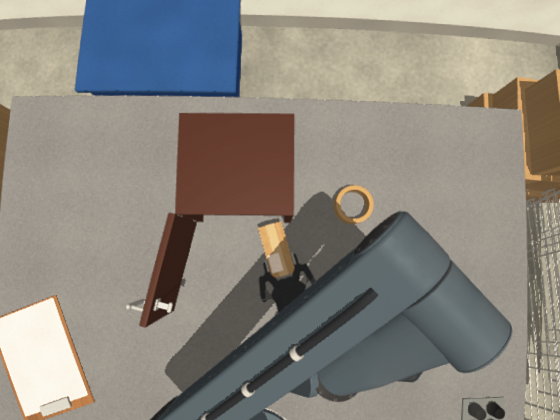

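The carton's pose in the grip hasn't changed. In the top view its leading end is at (272,222), just in front of the opening and left of the -y panel at (290,218). The wrist view shows the bottle's foot at about (190,80). Now I'll check the insertion path and the bottle's clearance.

```bash
python3 - <<'E'
from kin import *
x,e,sv,er,T0=fit(); st=sense(); P=np.radians; o=-.03
s=snapshot("wrist")
b=plane(s,[[163,82],[216,80],[190,93]],0.0); print("bottle foot L,R,front",b.round(3))
ci=lambda p:(R.from_euler('z',-yaw).apply(np.r_[np.array(p)[:2]-cabc,0]))[:2]
print([ci(p).round(3) for p in b])
def C(xc,y,z,az): return [xc+o*np.cos(az),y+o*np.sin(az),z]
q=track(st["q"],[(C(.56,-.02,.062,.2),tp(.2,P(35))),(np.r_[cab(-.03+o,-.037)[:2],.052],tp(yaw,P(35)))],[4,8],x,T0)
E
```

```text
bottle foot L,R,front [[0.723 0.151 0.   ]
 [0.745 0.095 0.   ]
 [0.712 0.112 0.   ]]
[array([0.016, 0.101]), array([0.037, 0.045]), array([0.005, 0.062])]
c2e-30 v0.16 [-0.73  1.06  2.39  2.27  1.15 -1.86] el [ 0.46 -0.26  0.56] wr [ 0.29 -0.11  0.22] ROW [-0.001, 0.015, -0.021, -0.38, 0.88, 0.51]
c4e-30 v0.16 [-0.69  1.06  2.38  2.33  1.16 -1.83] el [ 0.47 -0.24  0.56] wr [ 0.29 -0.1   0.22] ROW [-0.002, 0.03, -0.042, -0.76, 1.76, 1.03]
c1e-30 v0.16 [-0.64  1.05  2.37  2.4   1.16 -1.81] el [ 0.48 -0.21  0.57] wr [ 0.3  -0.08  0.22] ROW [-0.004, 0.045, -0.063, -1.14, 2.64, 1.54]
c4e-29 v0.15 [-0.59  1.05  2.36  2.46  1.16 -1.78] el [ 0.49 -0.19  0.57] wr [ 0.31 -0.07  0.22] ROW [-0.005, 0.06, -0.085, -1.52, 3.52, 2.05]
c2e-21 v0.15 [-0.53  1.03  2.33  2.51  1.13 -1.73] el [ 0.49 -0.16  0.58] wr [ 0.32 -0.06  0.22] ROW [-0.005, 0.074, -0.104, -1.53, 4.87, 2.83]
c1e-21 v0.14 [-0.49  1.01  2.3   2.56  1.1  -1.68] el [ 0.49 -0.13  0.59] wr [ 0.34 -0.05  0.22] ROW [-0.005, 0.087, -0.123, -1.53, 6.22, 3.61]
c8e-22 v0.13 [-0.44  1.    2.26  2.61  1.06 -1.64] el [ 0.49 -0.11  0.59] wr [ 0.35 -0.04  0.22] ROW [-0.005, 0.1, -0.142, -1.54, 7.57, 4.4]
c5e-22 v0.13 [-0.4   0.99  2.23  2.66  1.03 -1.61] el [ 0.5  -0.09  0.6 ] wr [ 0.36 -0.03  0.22] ROW [-0.005, 0.114, -0.161, -1.55, 8.92, 5.18]
c3e-22 v0.13 [-0.35  0.98  2.19  2.71  0.99 -1.59] el [ 0.5  -0.06  0.6 ] wr [ 0.38 -0.02  0.22] ROW [-0.005, 0.127, -0.18, -1.55, 10.26, 5.96]
c2e-22 v0.13 [-0.32  0.97  2.16  2.76  0.95 -1.56] el [ 0.5  -0.05  0.61] wr [ 0.39 -0.01  0.21] ROW [-0.005, 0.14, -0.199, -1.56, 11.61, 6.74]
c9e-23 v0.13 [-0.28  0.96  2.12  2.81  0.9  -1.55] el [ 0.49 -0.03  0.61] wr [ 0.41 -0.    0.21] ROW [-0.005, 0.153, -0.218, -1.56, 12.96, 7.52]
c4e-23 v0.13 [-0.25  0.96  2.08  2.86  0.86 -1.54] el [ 0.49 -0.01  0.61] wr [0.42 0.01 0.21] ROW [-0.005, 0.167, -0.237, -1.57, 14.31, 8.31]
```

>>> step_arm --pt "0 0.015 -0.021 -0.4 0.9 0.5 0.6" --pt "0 0.03 -0.042 -0.75 1.75 1.05 0.6" --pt "0 0.045 -0.063 -1.15 2.65 1.55 0.6" --pt "0 0.06 -0.085 -1.5 3.5 2.05 0.6" --pt "0 0.074 -0.104 -1.55 4.85 2.85 0.6" --pt "0 0.087 -0.123 -1.55 6.2 3.6 0.6" --pt "0 0.1 -0.142 -1.55 7.55 4.4 0.6" --pt "0 0.114 -0.161 -1.55 8.9 5.2 0.6" --pt "0 0.127 -0.18 -1.55 10.25 5.95 0.6" --pt "0 0.14 -0.199 -1.55 11.6 6.75 0.6" --pt "0 0.153 -0.218 -1.55 12.95 7.5 0.6" --pt "0 0.167 -0.237 -1.55 14.3 8.3 0.6"

```text
t: 18.55
tcp_pos: [0.6484, 0.0107, 0.0511]
tool_rot: [-0.213, 0.211, -0.671, 0.679]
force: [0.3, 0.3, -3.6]
finger_gap: 0.691
```

```bash
python3 - <<'E'
from kin import *
x,e,sv,er,T0=fit(); st=sense(); P=np.radians
print(st["t"],st["q"].round(2),st["tcp_pos"],st["force"],st["finger_gap"])
ci=lambda p:(R.from_euler('z',-yaw).apply(np.r_[np.array(p)[:2]-cabc,0]))[:2]
print(ci(st["tcp_pos"]),R.from_quat(st["tool_rot"]).as_matrix().round(3))
s=snapshot("wrist"); save(s,"w8.png"); s=snapshot("top"); save(s,"t8.png")
print(rel(np.r_[cab(-.058,-.037)[:2],.0455],tp(yaw,P(35))))
E
```

```text
18.55 [-0.25  0.96  2.09  2.86  0.87 -1.54] [0.64840123 0.01072547 0.05112029] [ 0.30774275  0.34912504 -3.60719529] 0.6914481970606347
[-0.06063571 -0.03792938] [[ 0.011  0.82   0.572]
 [-1.     0.01   0.005]
 [-0.002 -0.572  0.82 ]]
(array([-0.006, -0.   , -0.   ]), array([-0.03,  0.47, -0.47]))
```

View pics/w8.png

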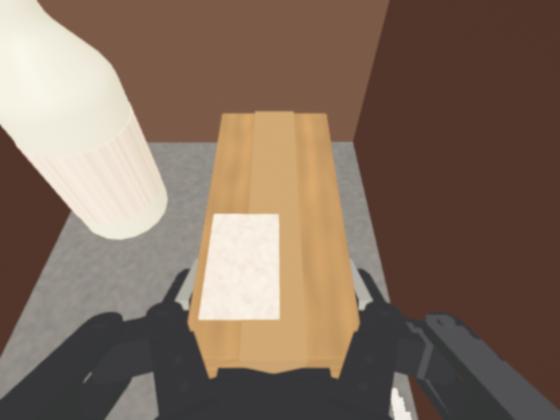

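View pics/t8.png

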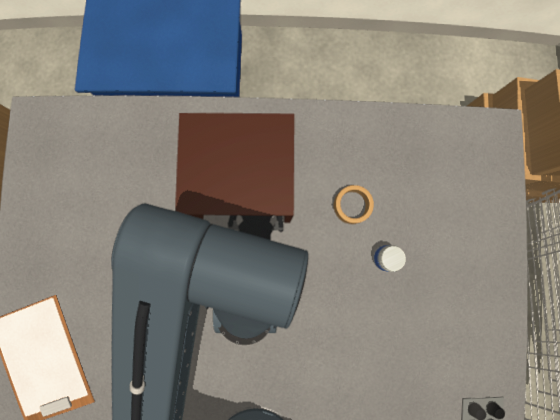

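The carton is inside, with the bottle clear to its left (foot at (122,225)) and the -y wall clear to its right. I'll move it 5 mm deeper, lower it, open partly and back straight out.

>>> step_arm --pt "0 0 0 0 0.4 0.3 0.6" --pt "0 0 0 0 0.6 -0.1 0.6" --pt "0 0 0 0 0.75 -0.3 0.6" --pt "0 0 0 0 0.75 -0.3 0.6" --pt "0 0 0 0 0.75 -0.3 0.6"

```text
t: 19.27
tcp_pos: [0.6541, 0.0112, 0.0455]
tool_rot: [-0.212, 0.209, -0.67, 0.68]
force: [-1.7, -0.3, 0.1]
finger_gap: 0.697
```

```bash
python3 - <<'E'
from kin import *
st=sense()
print(st["t"],st["tcp_pos"],st["force"],st["finger_gap"])
E
```

```text
19.275 [0.6540932  0.01116626 0.04550594] [-1.73721524 -0.31326919  0.06533457] 0.6967086658707318
```

>>> step_arm --pt "0 0 0 0 0.75 -0.3 -0.5" --pt "0 0 0 0 0 0 -0.6" --pt "0 0 0 0 0 0 -0.6" --pt "0 0 0 0 0 0 -0.6" --pt "0 0 0 0 -0.8 -0.6 -0.6" --pt "0 0 0 0 -2.0 -1.4 -0.6" --pt "0 0 0 0 -3.6 -2.3 -0.6" --pt "0 0 0 0 -5.2 -3.2 -0.6" --pt "0 0 0 0 -6.8 -4.1 -0.6" --pt "0 0 0 0 -8.2 -4.9 -0.6" --pt "0 0 0 0 -8.2 -4.9 -0.6"

```text
t: 20.65
tcp_pos: [0.5573, 0.0099, 0.051]
tool_rot: [-0.212, 0.211, -0.67, 0.679]
force: [0.1, -0.3, -0.1]
finger_gap: 0.798
```

```bash
python3 - <<'E'
from kin import *
x,e,sv,er,T0=fit(); st=sense(); P=np.radians
print(st["t"],st["q"].round(2),st["tcp_pos"],st["force"],st["finger_gap"])
s=snapshot("wrist"); save(s,"w9.png"); import pickle; pickle.dump(s,open("w9.pkl","wb"))
track(st["q"],[(st["tcp_pos"]+[-.03,0,.12],tp(yaw,P(55))),(st["tcp_pos"]+[-.10,0,.26],tp(yaw,P(60)))],[6,6],x,T0)
E
```

```text
20.65 [-0.32  1.05  2.32  2.84  1.18 -1.65] [0.55729378 0.00993444 0.05101535] [ 0.11339367 -0.26661096 -0.1284786 ] 0.7976606214537438
c2e-29 v0.40 [-0.32  0.95  2.32  2.84  1.02 -1.62] el [ 0.49 -0.04  0.62] wr [0.33 0.01 0.24] ROW [-0.059, -0.0, -0.0, -0.01, -1.55, 1.36]
c1e-28 v0.43 [-0.31  0.84  2.31  2.82  0.85 -1.57] el [ 0.45 -0.03  0.67] wr [0.34 0.01 0.28] ROW [-0.117, -0.001, -0.0, -0.02, -3.11, 2.71]
c1e-28 v0.45 [-0.31  0.74  2.29  2.78  0.68 -1.51] el [ 0.41 -0.01  0.71] wr [0.35 0.01 0.31] ROW [-0.176, -0.001, -0.0, -0.03, -4.66, 4.07]
c2e-25 v0.45 [-0.3   0.64  2.26  2.7   0.5  -1.41] el [0.37 0.   0.75] wr [0.35 0.01 0.34] ROW [-0.235, -0.002, -0.0, -0.04, -6.21, 5.42]
c3e-21 v0.47 [-0.29  0.55  2.22  2.53  0.33 -1.23] el [0.33 0.02 0.78] wr [0.36 0.01 0.37] ROW [-0.293, -0.002, -0.0, -0.05, -7.77, 6.78]
c9e-26 v1.14 [-0.29  0.47  2.18  2.1   0.2  -0.78] el [0.29 0.03 0.8 ] wr [0.37 0.01 0.4 ] ROW [-0.352, -0.002, -0.0, -0.06, -9.32, 8.13]
c9e-21 v1.21 [-0.29  0.4   2.18  1.62  0.17 -0.31] el [0.25 0.04 0.82] wr [0.36 0.01 0.42] ROW [-0.366, -0.002, -0.0, -0.08, -11.61, 9.38]
c8e-22 v1.32 [-0.3   0.33  2.17  1.1   0.19  0.21] el [0.21 0.05 0.83] wr [0.35 0.01 0.45] ROW [-0.381, -0.002, -0.0, -0.1, -13.9, 10.63]
c9e-26 v0.90 [-0.31  0.26  2.16  0.75  0.25  0.57] el [0.18 0.06 0.84] wr [0.34 0.01 0.48] ROW [-0.395, -0.002, -0.0, -0.12, -16.19, 11.88]
c4e-20 v0.52 [-0.31  0.19  2.14  0.54  0.33  0.77] el [0.14 0.07 0.85] wr [0.33 0.01 0.5 ] ROW [-0.41, -0.002, -0.001, -0.14, -18.48, 13.13]
c8e-26 v0.31 [-0.32  0.12  2.12  0.42  0.42  0.89] el [0.1  0.08 0.86] wr [0.33 0.01 0.53] ROW [-0.424, -0.002, -0.001, -0.16, -20.77, 14.38]
c3e-22 v0.24 [-0.33  0.06  2.09  0.35  0.52  0.97] el [0.07 0.09 0.86] wr [0.32 0.01 0.55] ROW [-0.439, -0.002, -0.001, -0.18, -23.06, 15.62]
```

View pics/w9.png

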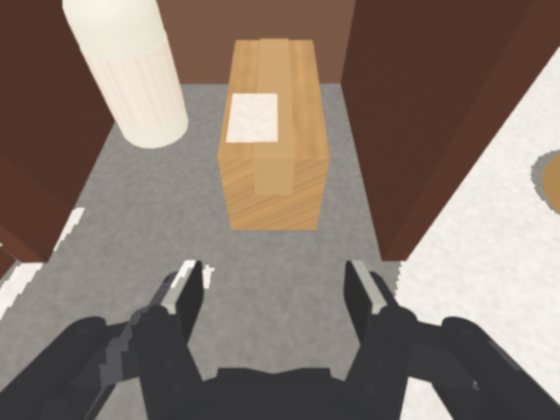

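```bash
python3 - <<'E'
from kin import *
import pickle
s=pickle.load(open("w9.pkl","rb"))
ci=lambda p:(R.from_euler('z',-yaw).apply(np.r_[np.array(p)[:2]-cabc,0]))[:2]
for n,h,px in [("carton near bottom",0,[[232,230],[317,230]]),("near top",.07,[[219,158],[329,157]]),("far top",.07,[[236,41],[312,41]]),("panel front foot",0,[[383,262]]),("panel L",0,[[47,262]])]:
    print(n,[ci(p).round(3).tolist() for p in plane(s,px,h)])
E
```

```text
carton near bottom [[-0.086, -0.008], [-0.087, -0.067]]
near top [[-0.087, -0.008], [-0.086, -0.066]]
far top [[0.041, -0.008], [0.041, -0.067]]
panel front foot [[-0.112, -0.109]]
panel L [[-0.111, 0.111]]
```

>>> step_arm --pt "-0.059 0 0 0 -1.55 1.35 -0.6" --pt "-0.117 0 0 0 -3.1 2.7 -0.6" --pt "-0.176 0 0 0 -4.65 4.05 -0.6" --pt "-0.235 0 0 0 -6.2 5.4 -0.6" --pt "-0.293 0 0 0 -7.75 6.8 -0.6" --pt "-0.352 0 0 0 -9.3 8.1 -1" --pt "-0.366 0 0 0 -11.6 9.4 -1" --pt "-0.381 0 0 0 -13.9 10.6 -1" --pt "-0.395 0 0 0 -16.2 11.9 -1" --pt "-0.41 0 0 0 -18.5 13.1 -1" --pt "-0.424 0 0 0 -20.8 14.4 -1" --pt "-0.439 0 0 0 -23.1 15.6 -1"

```text
t: 22.2
tcp_pos: [0.4849, 0.0248, 0.2747]
tool_rot: [-0.337, 0.346, -0.597, 0.641]
force: [0.5, 0.3, 0.4]
finger_gap: 1.0
```

```bash
python3 - <<'E'
from kin import *
x,e,sv,er,T0=fit(); st=sense(); P=np.radians
print(st["t"],st["q"].round(2),st["tcp_pos"],st["force"])
s=snapshot("top"); save(s,"t10.png"); s=snapshot("side"); save(s,"s10.png")
th=1.8; az=yaw-th
down=tool([0,0,-1],[-np.sin(az),np.cos(az),0])
track(st["q"],[(handle(th,.38)+[0,0,0],down)],[12],x,T0); print(handle(1.8))
E
```

```text
22.2 [-0.31  0.17  2.12  0.61  0.39  0.7 ] [0.48491677 0.024824   0.27471754] [0.49553659 0.34914598 0.37245144]
c3e-20 v0.32 [-0.27  0.15  2.09  0.49  0.47  0.76] el [0.11 0.08 0.86] wr [0.34 0.02 0.52] ROW [-0.042, -0.107, 0.028, -2.1, -1.0, -0.1]
c6e-22 v0.24 [-0.22  0.13  2.06  0.39  0.55  0.79] el [0.1  0.09 0.86] wr [0.35 0.04 0.54] ROW [-0.084, -0.214, 0.056, -4.2, -2.0, -0.21]
c4e-22 v0.21 [-0.17  0.11  2.02  0.32  0.63  0.8 ] el [0.08 0.1  0.86] wr [0.35 0.05 0.55] ROW [-0.127, -0.32, 0.083, -6.3, -3.01, -0.31]
c1e-22 v0.21 [-0.11  0.1   1.98  0.26  0.72  0.8 ] el [0.07 0.1  0.86] wr [0.36 0.07 0.57] ROW [-0.169, -0.427, 0.111, -8.4, -4.01, -0.42]
c8e-23 v0.21 [-0.06  0.1   1.94  0.21  0.8   0.79] el [0.07 0.11 0.86] wr [0.36 0.09 0.58] ROW [-0.211, -0.534, 0.139, -10.5, -5.01, -0.52]
c2e-23 v0.21 [0.   0.1  1.9  0.17 0.88 0.77] el [0.06 0.11 0.86] wr [0.37 0.11 0.59] ROW [-0.253, -0.641, 0.167, -12.59, -6.01, -0.63]
c4e-24 v0.21 [0.06 0.11 1.85 0.13 0.96 0.75] el [0.06 0.11 0.86] wr [0.37 0.13 0.61] ROW [-0.295, -0.747, 0.195, -14.69, -7.02, -0.73]
c6e-25 v0.21 [0.12 0.11 1.81 0.1  1.04 0.72] el [0.05 0.12 0.86] wr [0.38 0.16 0.62] ROW [-0.338, -0.854, 0.222, -16.79, -8.02, -0.84]
c2e-25 v0.20 [0.18 0.13 1.76 0.07 1.12 0.69] el [0.05 0.12 0.86] wr [0.39 0.18 0.63] ROW [-0.38, -0.961, 0.25, -18.89, -9.02, -0.94]
c1e-25 v0.20 [0.24 0.14 1.71 0.04 1.2  0.66] el [0.06 0.13 0.86] wr [0.39 0.21 0.64] ROW [-0.422, -1.068, 0.278, -20.99, -10.02, -1.04]
c9e-26 v0.20 [0.3  0.16 1.65 0.02 1.28 0.62] el [0.06 0.13 0.85] wr [0.39 0.24 0.65] ROW [-0.464, -1.174, 0.306, -23.09, -11.03, -1.15]
c4e-26 v0.20 [ 0.36  0.19  1.6  -0.    1.36  0.58] el [0.06 0.14 0.85] wr [0.4  0.27 0.66] ROW [-0.506, -1.281, 0.334, -25.19, -12.03, -1.25]
[0.39806622 0.26863792 0.215     ]
```

View pics/t10.png

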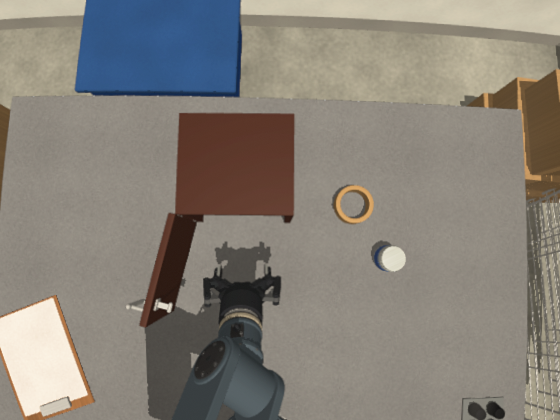

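The carton's measured corners are at cupboard x −87 to +41 mm and y −67 to −8 mm, so it's upright and fully inside. The door stands at about 1.8 rad. Now back to above the handle.

>>> step_arm --pt "-0.042 -0.107 0.028 -2.1 -2.0 0.5 -1" --pt "-0.084 -0.214 0.056 -4.2 -3.5 0.8 -1" --pt "-0.127 -0.32 0.083 -6.3 -5 1.0 -1" --pt "-0.169 -0.427 0.111 -8.4 -6 1.0 -1" --pt "-0.211 -0.534 0.139 -10.5 -7 0.8 -1" --pt "-0.253 -0.641 0.167 -12.6 -8 0.5 -1" --pt "-0.295 -0.747 0.195 -14.7 -9 0 -1" --pt "-0.338 -0.854 0.222 -16.8 -9.5 -0.5 -1" --pt "-0.38 -0.961 0.25 -18.9 -10 -0.9 -1" --pt "-0.422 -1.068 0.278 -21 -10.5 -1.05 -1" --pt "-0.464 -1.174 0.306 -23.1 -11 -1.15 -1" --pt "-0.506 -1.281 0.334 -25.2 -12 -1.25 -1"

```text
t: 23.8
tcp_pos: [0.3975, 0.2708, 0.3798]
tool_rot: [-0.703, 0.072, -0.074, 0.704]
force: [0.4, -0.1, -0.5]
finger_gap: 1.002
```

```bash
python3 - <<'E'
from kin import *
st=sense(); print(st["t"],st["q"].round(2),st["tcp_pos"],st["force"])
th=1.8; az=yaw-th
print(rel([.398,.2685,.2165],tool([0,0,-1],[-np.sin(az),np.cos(az),0])))
s=snapshot("wrist"); save(s,"w11.png"); import pickle; pickle.dump(s,open("w11.pkl","wb"))
E
```

```text
23.8 [ 0.37  0.19  1.6  -0.    1.35  0.57] [0.39747796 0.27080673 0.37981166] [ 0.4200283  -0.13113473 -0.53771253]
(array([-0.001,  0.009,  0.003]), array([ 0.05, 16.33, -0.23]))
```

View pics/w11.png

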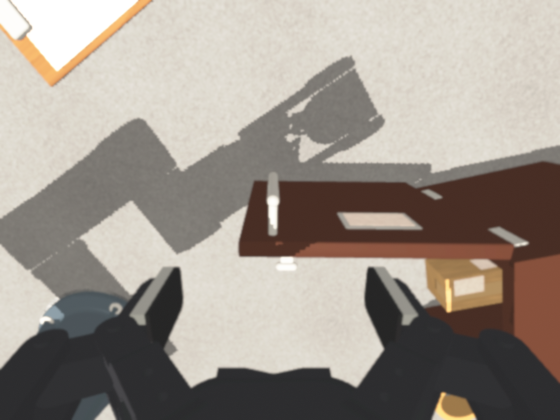

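```bash
python3 - <<'E'
from kin import *
import pickle; s=pickle.load(open("w11.pkl","rb"))
px=[[273,177],[273,190],[273,205],[273,230]]
print(world(s,px).round(4)); print(plane(s,px[:1],.24),handle(1.8,.24))
E
```

```text
[[0.3981 0.2763 0.1658]
 [0.398  0.2762 0.2211]
 [0.3961 0.2676 0.2393]
 [0.3907 0.2417 0.2323]]
[[0.40133848 0.2922656  0.24      ]] [0.39806622 0.26863792 0.24      ]
```

The depth readings put the bar's top at (0.396, 0.268, 0.239), at pixel (273,205). The model gives (0.398, 0.269, 0.240), so they agree. Descending to grasp.

>>> step_arm --pt "0 0.009 0 0.1 5 -0.25 -1" --pt "0 0.009 0 0.1 10 -0.25 -1" --pt "0 0.009 0 0.1 14 -0.25 -1" --pt "0 0.009 0 0.1 16.3 -0.25 -1" --pt "0 0.009 0 0.1 16.3 -0.25 0" --pt "0 0.009 0 0.1 16.3 -0.25 1" --pt "0 0.009 0 0.1 16.3 -0.25 1" --pt "0 0.009 0 0.1 16.3 -0.25 1" --pt "0 0.009 0 0.1 16.3 -0.25 1" --grip_force 40

```text
t: 24.98
tcp_pos: [0.3977, 0.272, 0.219]
tool_rot: [-0.701, 0.074, -0.076, 0.705]
force: [-4.1, 2.7, 5.3]
finger_gap: 0.116
```

```bash
python3 - <<'E'
from kin import *
from scipy.optimize import minimize_scalar
st=sense(); print(st["t"],st["q"].round(2),st["tcp_pos"],st["force"],st["finger_gap"])
m=minimize_scalar(lambda t:np.linalg.norm(handle(t)[:2]-st["tcp_pos"][:2]),bounds=(1.5,1.95),method="bounded"); print(m.x,m.fun)
z=st["tcp_pos"][2]
M=R.from_quat(st["tool_rot"]).as_matrix(); t0=m.x
for th in np.arange(t0-.1,.3,-.1):
    a=t0-th; Rm=R.from_euler('z',a)*R.from_quat(st["tool_rot"]); d,b=rel(np.r_[handle(th)[:2]-handle(t0)[:2]+st["tcp_pos"][:2],z],Rm,st); print(round(th,2),d,b)
E
```

```text
24.975 [0.37 0.38 1.82 0.   0.94 0.57] [0.39774657 0.27197388 0.2190485 ] [-4.12732367  2.6823099   5.25550331] 0.11648417796726047
1.812780792021334 0.0017768008834235544
1.71 [ 0.    -0.1    0.001] [-0.46 -0.01 -2.17]
1.61 [ 0.    -0.2    0.001] [-0.69 -0.02 -4.37]
1.51 [ 0.    -0.3    0.002] [-0.71 -0.04 -6.58]
1.41 [ 0.    -0.4    0.002] [-0.51 -0.05 -8.78]
1.31 [ 0.001 -0.5    0.003] [ -0.08  -0.06 -10.96]
1.21 [ 0.001 -0.6    0.003] [  0.56  -0.07 -13.08]
1.11 [ 0.001 -0.7    0.004] [  1.4   -0.08 -15.12]
1.01 [ 0.001 -0.8    0.004] [  2.45  -0.09 -17.07]
0.91 [ 0.001 -0.9    0.005] [  3.69  -0.1  -18.91]
0.81 [ 0.001 -1.     0.005] [  5.1   -0.11 -20.61]
0.71 [ 1.0e-03 -1.1e+00  6.0e-03] [  6.67  -0.11 -22.16]
0.61 [ 1.0e-03 -1.2e+00  6.0e-03] [  8.4   -0.12 -23.55]
0.51 [ 0.002 -1.3    0.007] [ 10.25  -0.12 -24.76]
0.41 [ 0.002 -1.4    0.008] [ 12.22  -0.12 -25.78]
0.31 [ 0.002 -1.5    0.008] [ 14.27  -0.13 -26.6 ]
```

>>> step_arm --pt "0 -0.05 0 -0.25 0 -1.05 1" --pt "0 -0.15 0 -0.6 0 -3.25 1" --pt "0 -0.25 0 -0.7 0 -5.45 1" --pt "0 -0.35 0 -0.6 -0.05 -7.65 1" --pt "0 -0.45 0 -0.3 -0.05 -9.85 1" --pt "0 -0.55 0 0.25 -0.05 -12 1" --pt "0 -0.65 0 1.0 -0.05 -14.1 1" --pt "0 -0.75 0 1.95 -0.1 -16.1 1" --pt "0 -0.85 0 3.05 -0.1 -18 1" --pt "0 -0.95 0 4.4 -0.1 -19.75 1" --pt "0 -1.05 0 5.85 -0.1 -21.4 1" --pt "0 -1.1 0 6.65 -0.1 -22.15 1"

```text
t: 26.48
tcp_pos: [0.4166, 0.0408, 0.2191]
tool_rot: [-0.637, -0.306, 0.302, 0.64]
force: [1.2, 2.5, -2.6]
finger_gap: 0.113
```

```bash
python3 - <<'E'
from kin import *
from scipy.optimize import minimize_scalar
st=sense(); print(st["t"],st["q"].round(2),st["tcp_pos"],st["force"],st["finger_gap"])
m=minimize_scalar(lambda t:np.linalg.norm(handle(t)[:2]-st["tcp_pos"][:2]),bounds=(0.3,1.),method="bounded"); print(m.x,m.fun)
t0=m.x
for th in [.7,.65,.6,.5,.4,.3,.25,.2,.15,.1]:
    Rm=tool([0,0,-1],[-np.sin(yaw-th),np.cos(yaw-th),0]); d,b=rel(np.r_[handle(th)[:2],st["tcp_pos"][2]],Rm,st); print(round(th,2),d,b)
E
```

```text
26.475 [-0.17  0.3   1.96  0.01  0.87 -1.07] [0.4166002  0.04078323 0.21908867] [ 1.19531658  2.52670476 -2.56319751] 0.1132144305499931
0.7175140025163675 0.000849206754515995
0.7 [-0.001  0.004  0.006] [-0.02 -0.   -0.4 ]
0.65 [-0.001 -0.046  0.006] [-0.26 -0.   -1.48]
0.6 [-0.001 -0.096  0.006] [-0.45 -0.01 -2.57]
0.5 [-0.001 -0.196  0.006] [-0.66 -0.01 -4.77]
0.4 [-0.    -0.296  0.006] [-0.65 -0.01 -6.99]
0.3 [-0.    -0.396  0.006] [-0.41 -0.01 -9.19]
0.25 [ 0.    -0.446  0.006] [-2.200e-01 -1.000e-02 -1.028e+01]
0.2 [ 0.    -0.496  0.006] [ 4.000e-02 -1.000e-02 -1.135e+01]
0.15 [ 0.    -0.546  0.006] [ 3.400e-01 -1.000e-02 -1.242e+01]
0.1 [ 0.001 -0.596  0.006] [ 7.000e-01 -1.000e-02 -1.347e+01]
```

>>> step_arm --pt "0 -0.05 0 -0.25 0 -1.5 1" --pt "0 -0.1 0 -0.45 0 -2.55 1" --pt "0 -0.15 0 -0.55 0 -3.65 1" --pt "0 -0.2 0 -0.65 0 -4.75 1" --pt "0 -0.25 0 -0.65 0 -5.9 1" --pt "0 -0.3 0 -0.65 0 -7.0 1" --pt "0 -0.35 0 -0.55 0 -8.1 1" --pt "0 -0.4 0 -0.4 0 -9.2 1" --pt "0 -0.45 0 -0.2 0 -10.3 1" --pt "0 -0.5 0 0.05 0 -11.35 1" --pt "0 -0.55 0 0.35 0 -12.4 1" --pt "0 -0.58 0 0.55 0 -13.05 1"

```text
t: 27.98
tcp_pos: [0.5213, -0.0372, 0.2191]
tool_rot: [-0.524, -0.476, 0.472, 0.526]
force: [0.1, 1.2, 0.0]
finger_gap: 0.117
```

```bash
python3 - <<'E'
from kin import *
from scipy.optimize import minimize_scalar
st=sense(); print(st["t"],st["q"].round(2),st["tcp_pos"],st["force"],st["finger_gap"])
m=minimize_scalar(lambda t:np.linalg.norm(handle(t)[:2]-st["tcp_pos"][:2]),bounds=(0.,1.),method="bounded"); print(m.x,m.fun)
for th in [.12,.1,.08,.06,.04,.02,0,-.02]:
    Rm=tool([0,0,-1],[-np.sin(yaw-th),np.cos(yaw-th),0]); d,b=rel(np.r_[handle(th)[:2],st["tcp_pos"][2]],Rm,st); print(round(th,2),d,b)
E
```

```text
27.975 [-0.29  0.43  1.72  0.01  0.99 -1.76] [ 0.52128717 -0.03720256  0.21910153] [0.12908152 1.15286617 0.01326574] 0.1171509002172783
0.12027360837656295 1.5453956640182214e-05
0.12 [0.002 0.005 0.006] [-0.   -0.   -0.01]
0.1 [ 0.002 -0.015  0.006] [-0.11  0.   -0.44]
0.08 [ 0.002 -0.035  0.006] [-0.2   0.   -0.87]
0.06 [ 0.002 -0.055  0.006] [-0.29  0.   -1.3 ]
0.04 [ 0.002 -0.075  0.006] [-0.37  0.   -1.74]
0.02 [ 0.002 -0.095  0.006] [-0.44  0.   -2.18]
0 [ 0.002 -0.115  0.006] [-0.5   0.   -2.61]
-0.02 [ 0.002 -0.135  0.006] [-0.55  0.   -3.05]
```

>>> step_arm --pt "0 -0.015 0 -0.1 0 -0.45 1" --pt "0 -0.03 0 -0.15 0 -0.75 1" --pt "0 -0.045 0 -0.25 0 -1.05 1" --pt "0 -0.055 0 -0.3 0 -1.3 1" --pt "0 -0.065 0 -0.35 0 -1.5 1" --pt "0 -0.075 0 -0.35 0 -1.75 1" --pt "0 -0.085 0 -0.4 0 -1.95 1" --pt "0 -0.095 0 -0.45 0 -2.2 1" --pt "0 -0.105 0 -0.45 0 -2.4 1" --pt "0 -0.115 0 -0.5 0 -2.6 1" --pt "0 -0.115 0 -0.5 0 -2.7 1" --pt "0 -0.115 0 -0.5 0 -2.7 1"

```text
t: 29.48
tcp_pos: [0.5443, -0.044, 0.2191]
tool_rot: [0.493, 0.504, -0.503, -0.499]
force: [-9.8, 1.2, 6.1]
finger_gap: 0.113
```

```bash
python3 - <<'E'
from kin import *
st=sense(); print(st["t"],st["q"].round(2),st["tcp_pos"],st["force"],st["finger_gap"],handle(0))
E
```

```text
29.475 [-0.29  0.46  1.66  0.01  1.02 -1.88] [ 0.54430823 -0.04401532  0.2190965 ] [-9.81476501  1.18311358  6.13093882] 0.11314577684311507 [ 0.54680393 -0.04477291  0.215     ]
```

>>> step_arm --pt "0 0 0 0 0 -0.3 1" --pt "0 0 0 0 0 -0.5 1" --pt "0 0 0 0 0 -0.6 1" --pt "0 0 0 0 0 -0.6 1"

```text
t: 29.98
tcp_pos: [0.5444, -0.044, 0.2191]
tool_rot: [-0.489, -0.501, 0.507, 0.502]
force: [-16.7, -2.3, 9.9]
finger_gap: 0.115
```

```bash
python3 - <<'E'
from kin import *
st=sense(); print(st["t"],st["q"].round(2),st["tcp_pos"],st["force"],st["finger_gap"],handle(0))
E
```

```text
29.975 [-0.29  0.47  1.65  0.    1.04 -1.87] [ 0.54438462 -0.0439836   0.21909694] [-16.69202216  -2.27162586   9.92313476] 0.11473407108970404 [ 0.54680393 -0.04477291  0.215     ]
```

The door has stopped hard: 17 N with no further motion. I'll ease off, release, rise clear and check.

>>> step_arm --pt "0 0 0 0 0 -0.1 1" --pt "0 0 0 0 0 -0.05 1" --pt "0 0 0 0 0 -0.05 -1" --pt "0 0 0 0 0 -0.05 -1" --pt "0 0 0 0 0 -0.05 -1" --pt "0 0 0 0 0 -0.05 -1" --pt "0 0 0 0 -5 -0.05 -1" --pt "0 0 0 0 -10 -0.05 -1" --pt "0 0 0 0 -15 2 -1" --pt "0 0 0 0 -16 6 -1" --pt "0 0 0 0 -16 10 -1" --pt "0 0 0 0 -16 14 -1"

```text
t: 31.48
tcp_pos: [0.4064, -0.0474, 0.3821]
tool_rot: [-0.489, -0.501, 0.507, 0.502]
force: [-0.1, -0.8, -0.7]
finger_gap: 0.999
```

```bash
python3 - <<'E'
from h import *
st=sense(); print(st["t"],st["tcp_pos"],st["force"],st["finger_gap"])
import pickle
for n in ["top","side"]:
    s=snapshot(n); save(s,n+"12.png"); pickle.dump(s,open(n+"12.pkl","wb"))
    a=pickle.load(open(n+"0.pkl","rb"))
    h,w=s["z_map"].shape; uu,vv=np.meshgrid(np.arange(w),np.arange(h)); P=world(a,np.c_[uu.ravel(),vv.ravel()]).reshape(h,w,3)
    P2=world(s,np.c_[uu.ravel(),vv.ravel()]).reshape(h,w,3)
    for nm,Q in (("before",P),("after",P2)):
        m=(Q[...,2]>.238)&(Q[...,2]<.262)&(Q[...,0]>.5)&(Q[...,0]<.9)&(abs(Q[...,1])<.3)
        # front edge of door near free end
        print(n,nm,[round(float(np.percentile(Q[...,0][m&(abs(Q[...,1]-y)<.008)],1)),4) for y in (-.065,0.0,.1)])
    for nm,(x,y,r,zl,zh) in dict(tin=(.511,-.335,.06,.078,.092),tape=(.648,-.243,.07,.04,.056)).items():
        for Q in (P,P2):
            m=(np.hypot(Q[...,0]-x,Q[...,1]-y)<r)&(Q[...,2]>zl)&(Q[...,2]<zh); print(n,nm,Q[m].mean(0).round(4))
E
```

```text
31.475 [ 0.40643999 -0.04742602  0.38210006] [-0.07635845 -0.7619776  -0.68628661] 0.999278715731996
top before [0.583, 0.5835, 0.5807]
top after [0.5831, 0.5834, 0.5808]
top tin [ 0.5116 -0.3342  0.0852]
top tin [ 0.512  -0.3345  0.0852]
top tape [ 0.649  -0.2415  0.0477]
top tape [ 0.6491 -0.2415  0.0476]
side before [0.5833, 0.583, 0.5807]
side after [0.5832, 0.5822, 0.5804]
side tin [ 0.5107 -0.3337  0.0847]
side tin [ 0.5106 -0.3336  0.0846]
side tape [ 0.6495 -0.2415  0.0474]
side tape [ 0.6493 -0.2415  0.0474]
```

View pics/side12.png

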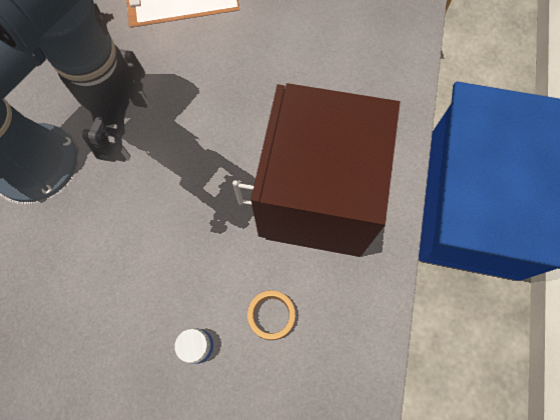

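View pics/top12.png

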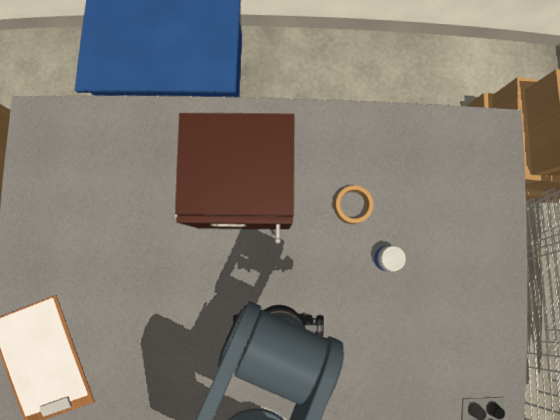

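The leaf edge is back within 0.2 mm of where it started at the free end, in both views. The handle is again at (278,232) in the top view, and the tin and tape haven't moved. Handing in.

```bash
python3 -c "
from station import *
print(sign_off())"
```

```text
the job is handed in; nothing more can be done
None
```

The carton is in the cupboard and the door is shut on its catch; I handed the job in at about 31.6 s of the 72 s allowed. I pulled the door open by its handle to about 1.8 rad and put the carton in lengthwise in the free half. I then led the door shut slowly by the handle until it stopped hard.

**Last checks:**
- **Carton:** after release it stood upright at cupboard x −87 to +41 mm and y −67 to −8 mm. That is about 23 mm behind the front edges. It is about 5 cm clear of the bottle. I could not see it again once the door was shut.
- **Door:** its free edge is back within 0.2 mm of its starting position in both overhead views, and it stayed there after release. At the stop the gripper read about 3 mm short of the modelled shut position. An extra push to 17 N moved it no further, so I took that offset as the bar sitting differently in the pads.
- **Tin and tape roll:** both are within 0.5 mm of where they began.
- **Bottle:** nothing came near it in the views I took, but I did not measure it again at the end.
- **Forces:** I saw no reading above about 20 N, but forces were only read between moves. The robot was touching nothing when I handed in.

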